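# Stow a lunch piece under the sheet rack's lowest clear rails

## Robot

A 6-joint arm with a two-finger parallel gripper is mounted at the origin on the work surface. World frame = base frame: x ahead of the robot, y to its left, z up, the work surface at z = 0. Lengths are in m, angles in degrees, forces in N, time in s.
With the tool pointing down it reaches from about 0.25 to 0.725 m from the base axis. Payload 9.7 kg.
Tool frame: the origin (TCP) lies on the centre line of the jaws, within the pads' length; the fingertips stand 19 mm ahead of it and the grasp point (between the pads) is the TCP; z points along the fingers, y is the direction in which the jaws open and shut (so a half turn about z gives the same grasp; the last joint's range is limited). The gripper opens to 85 mm and grips with 20 to 120 N. Pads are 22 mm wide; open, the fingers measure 114 mm over their backs; the gripper's body (76 mm by 85 mm) begins 54 mm behind the grasp point. The pads swing forward as they close: fully open they stand 13 mm farther back than shut.
Start: joints at [71.333, 4.979, 10.078, 95.1, 0, 90], TCP at [0.176, 0.521, 0.25] pointing down, gripper open.
Joint ranges: [-179.16, 179.16], [-48.56, 103.87], [-65.8, 70.77], [-126.05, 130.52], [-82.76, 87.17], [-180, 180]. Speed limits (degrees/s): [127.2, 127.2, 147.25, 180, 180, 180].

## Interface

Orientations are given as [roll, pitch, yaw] about the fixed x, y, z axes, in that order (R = Rz(yaw) Ry(pitch) Rx(roll)).
In Python, from workcell import bot gives the robot as it stands.
- The arm moves only by the tool servo_tool, never from a script. Its argument "motion" is a list that holds one entry, the list of rows, each a list of 6 numbers: the shift along the tool's x, y, z in mm, then the turn, a rotation vector about the tool's x, y, z in rad. A call has 1 to 5 rows; each row shifts and turns the commanded pose from where the row before left it, along the tool's axes as they then stand; what a row does not reach is not made up. A row lasts 1/10 s, in which the tool goes at most 50 mm and 8.59 degrees, less where a joint would pass 70% of its speed; a pose out of reach is approached as far as the arm can. A call is refused whole if a number of a shift passes 50 or a number of a turn 0.15, either way. A call with a gripper value outside its range is refused whole. "gripper" is the finger opening in mm, from 0 to 85.4, set as the call begins (left out, the last holds). The fingers move at their own pace and stop on an object; "newtons" is the grip in N (left out, the last holds). Time passes only in rows, so rows that do not move let the fingers close. It gives the time, the measured TCP pose, the force and the opening at its end, in the units of the state.
- bot.get_obs(): the state, without advancing time (a new reading comes with each control period).
- bot.camera(name): name is "side" or "top"; returns a dict with "color" (480x640x3 uint8, red, green, blue), "fx", "fy", "cx", "cy" (pixels), "R" (3x3) and "t" (3): a world point X has camera coordinates R X + t. Camera axes: x right, y down, z forward; pixel columns grow to the right and rows downward; lengths in m; the calibration is good to about 2 mm. A picture is of the moment at which its call begins. There is no depth.
- bot.job_done(): hands the job in, once; it reports no verdict.
Trained networks look in a picture, given as the dict that the camera call returned (one of the last four; its "shot" number tells which), for a name from the list of things; names that differ only in an ending like _2 or _b are one class to them, and where a whole thing is asked for, a point or a joint stands for the part that bears it (a point fixed in the world has none). Each returns a list of dicts, best first, with "confidence" (0 to 1); they miss things now and then, are a little off and sometimes report something else, mostly with a low value. They report only what shows in the picture. A call takes as long as a camera call. They do not tell look-alikes from the thing itself.
- bot.look_for(picture, label): "rect" ([left, top, width, height] in pixels, round what is visible of it).
The state is a dict: "time": time; "q": joint angles; "qd": joint speeds; "joint_efforts": joint torques, N m; "ee_pos": TCP position; "tcp_rot": TCP orientation; "wrist_force": force on the tool from outside, world axes, zero at the start; "torque": the same for the moment, N m; "opening": finger opening in m.
Only numpy, scipy, OpenCV 4.12 (cv2) and the standard library are available. Lean on these libraries where they do the work, as an engineer would, in place of code of your own. Each camera call takes 0.05 s, during which the arm holds its last target.

## Task

Push the piece that stands in front of the bench rack (cup, snack box or tumbler) in along the bench to the middle of the rack, without lifting or tipping it. Then take the baking sheet by its upright lip and start it, lip towards you, on the lowest pair of rails that clears the piece; let go when it is somewhat more than half in, so that it rests on the rails, and then push it fully home against the back stops. Leave the other things where they are, and leave the piece in the middle beneath the sheet.

Things in the scene. Friction and masses are not known exactly. Their poses are not given: they have to be found in the camera images.
- rack: Open stainless rack fixed to the bench: 182 mm deep, 222 wide, 200 high; no floor, top or front, only a 10 mm bar joining the back posts at the top and 10 mm foot bars at the sides, 198 mm apart. Origin: on the bench, midway along and between the rails (the middle for a piece); x points into the rack, open front at -x, y left, z up. Back posts at x = +85 mm stop a sheet.
- rack_rail0 (a point): Midpoint between the front ends of the lowest of four rail pairs, level with the ledge tops, 60 mm above the bench, at rack x = -85 mm. Each rail runs along rack x from -85 to +85 mm; its ledge is 5 mm thick with its inner edge 77 mm from the middle, and an upright flange 95 mm from the middle guides a sheet's side.
- rack_rail1 (a point): The same for the second rail pair, ledge tops 96 mm above the bench.
- rack_rail2 (a point): The same for the third rail pair, ledge tops 132 mm above the bench.
- rack_rail3 (a point): The same for the top rail pair, ledge tops 168 mm above the bench.
- sheet: Bare aluminium baking sheet, 170 mm (x) by 176 (y), 6 thick, about 0.16 kg, lying on the bench at the right. Origin: centre of its underside, z up. At its -x edge (its front) stands an upright lip, the handle: 90 mm wide (y), 5 thick, mid-thickness at x = -82.5 mm, top 41 mm above the underside. Home, its origin is at rack x = y = 0, its underside on the ledges, x along the rack's x.
- sheet_lip (a point): Middle of the top edge of the sheet's upright lip.
- cup: Little round black silicone cup, 44 mm high, 72 across at the rim, 68 at the foot, upright, about 0.08 kg. Origin: centre of its underside. Of cup, box and tumbler one, differing each time, stands on the bench close before the rack's open front; the other two stand aside, left of the rack.
- box: Lime green snack box, 75 mm (x) by 100 (y), 78 high, about 0.25 kg, upright. Origin: centre of its underside.
- tumbler: Stainless steel tumbler standing upside down, mouth on the bench: 108 mm high, 74 across at the bench, 66 near the top, about 0.24 kg. Origin: centre of its underside, on the bench.
- container: Bystander: clear acrylic container with latch lid, 124 by 91 by 95 mm high, standing on the fixed round white plastic turntable (230 mm across, 28 mm high, toothed edge to 32 mm) at the far right. Origin: centre of its underside.
Things that resemble listed ones, but are neither listed nor needed, are in the scene too. Leave any black, green or orange look-alike of the sheet alone.

How it is judged:
By the outcome, as a careful person would: the job done as asked, in the order asked, and still so for the second after the job is handed in, with the robot touching nothing.
It also fails if it takes over 69 s, if anything falls off the work surface, if the arm or the gripper's body presses on something with over 40 N, if the wrist force passes 120 N, or if a joint passes its speed limit or range.

## Working session

There is one attempt and no reset: what is moved stays moved. The work goes in short steps, Python scripts to look and compute and a tool call to move; the robot and the scene stay as the last step left them, time stands still between calls to the robot, and variables do not carry over. Pictures are saved under pics/ and viewed, and the job is handed in when it is done.

Besides the shell and the picture viewer there is one more tool, called after "Emit:" as a command line: name --argument value ..., lists and objects as JSON in quotes. servo_tool: Moves the arm, as the interface text tells. Its arguments: {"type":"object","properties":{"motion":{"type":"array","items":{"type":"array","items":{"type":"array","items":{"type":"number"}}}},"gripper":{"type":"number"},"newtons":{"type":"number"}},"required":["motion"]}

```bash
ls; mkdir -p pics; python3 - <<'E'
from workcell import bot
import cv2,pickle
o=bot.get_obs();print(o)
for n in("side","top"):
    p=bot.camera(n);pickle.dump(p,open(f'pics/{n}0.pkl','wb'))
    cv2.imwrite(f'pics/{n}0.png',p['color'][:,:,::-1])
    print(n,p['fx'],p['cx'],p['cy'],p['R'],p['t'],p['shot'])
    for l in("rack","rack_rail0","sheet","sheet_lip","cup","box","tumbler","container"):
        print(l,[(([round(v) for v in d['rect']]),round(d['confidence'],2)) for d in bot.look_for(p,l)])
print(bot.get_obs()['time'])
E
```

```text
pics
{'time': 0.0, 'q': array([7.13358746e+01, 5.01310894e+00, 1.00334300e+01, 9.51008032e+01,
       6.63146200e-04, 8.99992142e+01]), 'qd': array([ 0.05612886, -0.01692683,  0.06334129,  0.02982012, -0.00850838,
       -0.02238409]), 'joint_efforts': array([ 1.94636509e-04, -5.20406878e+01,  4.64783370e+01,  1.72540691e-02,
       -1.98312210e-05, -3.05550384e-05]), 'ee_pos': array([0.17593894, 0.5208725 , 0.24955462]), 'tcp_rot': array([-1.79919518e+02, -6.64249372e-04,  1.61336660e+02]), 'wrist_force': array([-0.1623678 , -0.04057948, -0.00316887]), 'torque': array([ 0.01209603, -0.01049569,  0.00256598]), 'opening': 0.08515535253259056}
side 458.2796556338241 317.7903104045653 238.43147028904284 [[ 0.8505663  -0.52551416 -0.019283  ]
 [-0.38458026 -0.59661275 -0.70438005]
 [ 0.3586572   0.60653779 -0.70956107]] [-0.43086516  0.22961236  1.32985331] 1
rack [([294, 129, 77, 94], 0.82), ([269, 189, 33, 35], 0.68)]
rack_rail0 [([291, 130, 83, 94], 0.58)]
sheet [([327, 272, 81, 69], 0.96), ([408, 335, 95, 80], 0.87), ([267, 346, 77, 72], 0.71), ([269, 236, 64, 51], 0.59), ([294, 131,
[... 453 characters left out ...]
1981494]
 [-0.98363811  0.00874321 -0.1799434 ]
 [ 0.18007883  0.01854388 -0.98347737]] [-0.04259982  0.49650217  1.16936261] 2
rack [([184, 115, 97, 94], 0.33)]
rack_rail0 [([185, 118, 96, 88], 0.7)]
sheet [([370, 202, 73, 67], 0.76), ([280, 227, 70, 68], 0.74), ([413, 292, 78, 86], 0.69), ([475, 178, 67, 65], 0.67), ([137, 172, 38, 32], 0.46)]
sheet_lip [([413, 295, 72, 80], 0.85), ([370, 202, 72, 68], 0.59), ([473, 178, 67, 62], 0.58)]
cup [([138, 229, 30, 29], 0.97), ([219, 220, 41, 31], 0.53), ([183, 119, 100, 90], 0.33)]
box [([220, 219, 38, 34], 0.64)]
tumbler [([140, 172, 38, 30], 0.8)]
container [([366, 120, 51, 55], 0.58), ([220, 220, 41, 32], 0.53), ([138, 226, 32, 35], 0.41)]
0.9
```

View pictures.

View pics/side0.png

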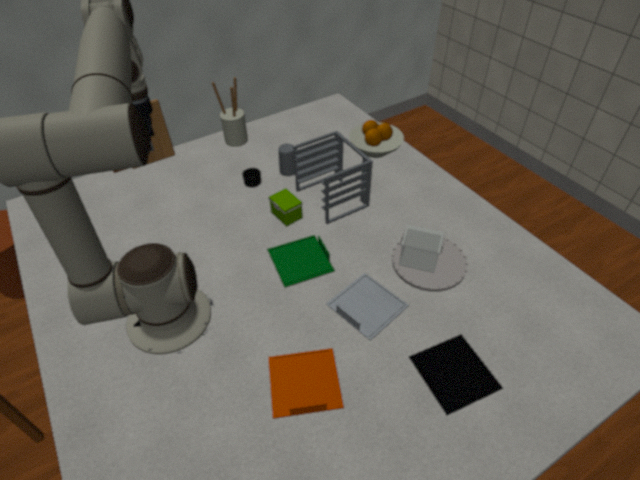

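View pics/top0.png

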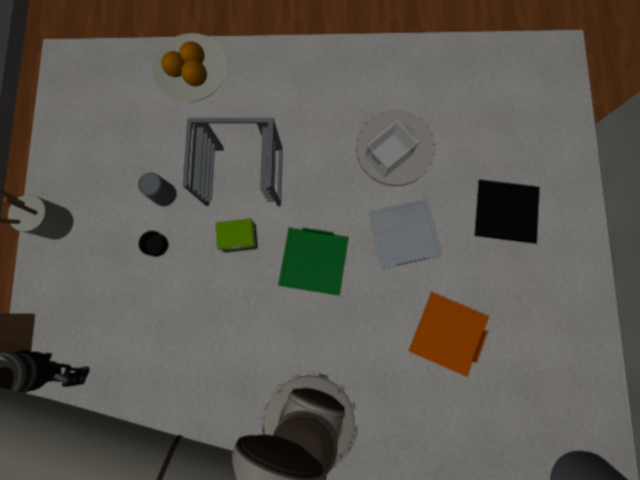

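```bash
python3 - <<'E'
import cv2
t=cv2.imread('pics/top0.png');s=cv2.imread('pics/side0.png')
def crop(im,x,y,w,h,k,n): 
    c=cv2.resize(im[y:y+h,x:x+w],None,fx=k,fy=k,interpolation=cv2.INTER_CUBIC)
    c=cv2.convertScaleAbs(c,alpha=1.5); cv2.imwrite('pics/'+n,c)
crop(t,170,105,130,110,6,'c1.png');crop(t,200,190,130,100,6,'c2.png');crop(t,360,190,90,90,6,'c3.png')
crop(s,260,120,130,110,6,'c4.png');crop(s,320,265,95,80,6,'c5.png')
E
```

```text
(no output)
```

View pics/c1.png

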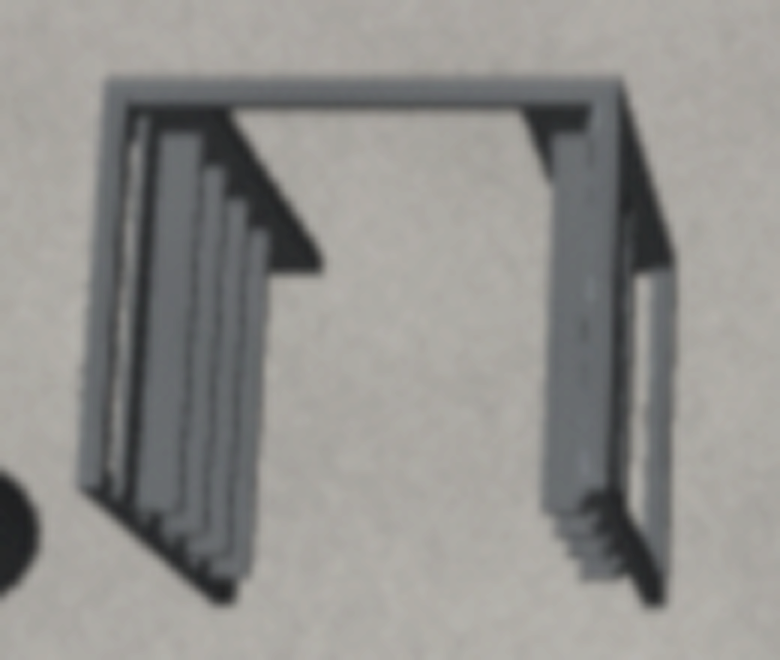

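View pics/c2.png

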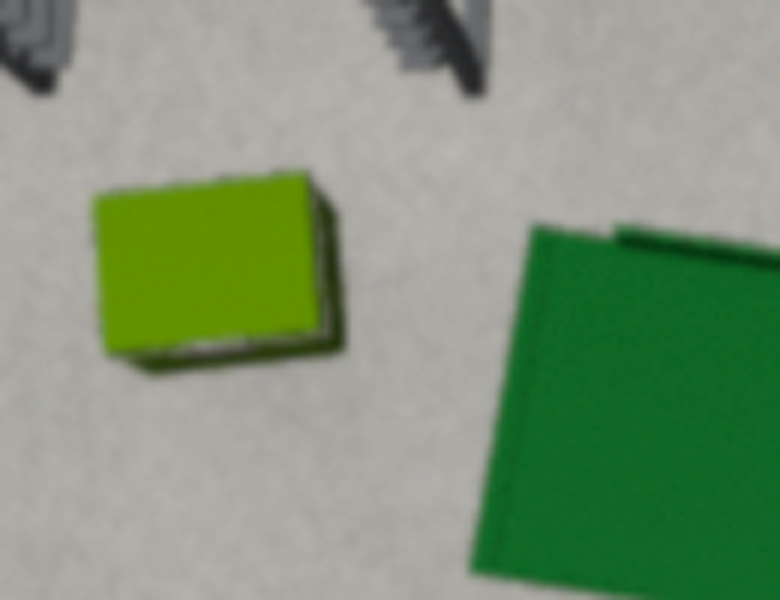

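View pics/c3.png

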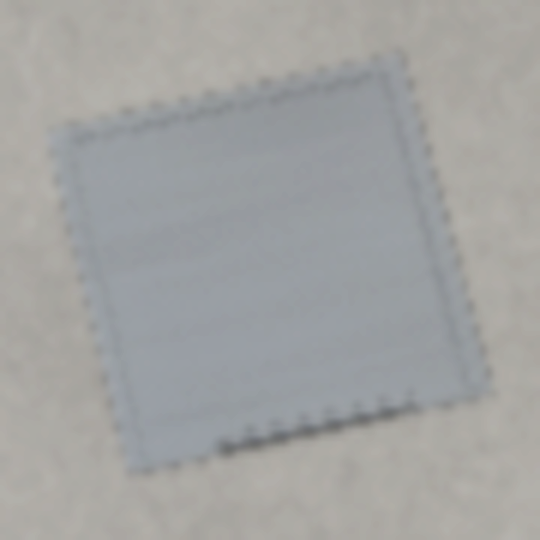

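View pics/c4.png

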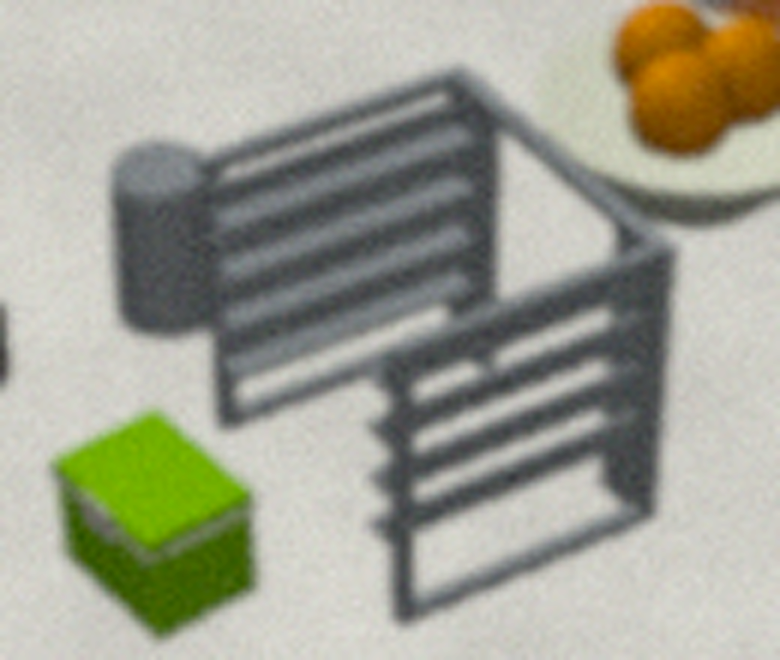

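View pics/c5.png

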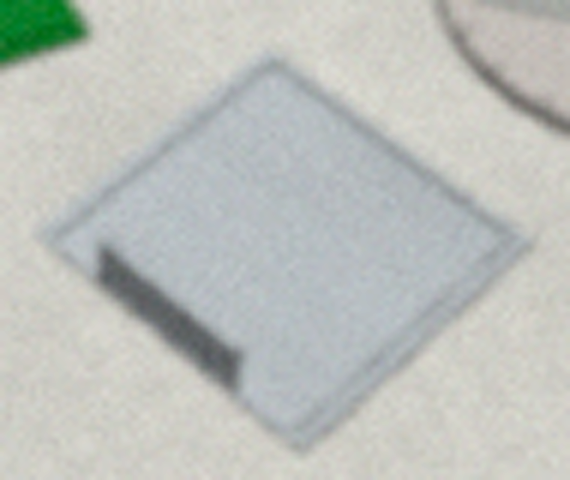

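```bash
cat > h.py <<'E'
import numpy as np,pickle,cv2
from scipy.optimize import least_squares
def proj(p,X):
    c=np.atleast_2d(X)@p['R'].T+p['t']
    return np.c_[p['fx']*c[:,0]/c[:,2]+p['cx'],p['fy']*c[:,1]/c[:,2]+p['cy']]
def place(v,X):
    a=np.radians(v[2]);X=np.atleast_2d(np.array(X,float))/1000
    c,s=np.cos(a),np.sin(a);z=v[3] if len(v)>3 else 0
    return np.c_[v[0]+c*X[:,0]-s*X[:,1],v[1]+s*X[:,0]+c*X[:,1],X[:,2]+z]
def fit(obs,v0,bias=False):
    # obs: list of (pic, pts3mm, px)
    def f(v): return np.concatenate([(proj(p,place(v,X))-np.array(u,float)).ravel() for p,X,u in obs])
    r=least_squares(f,v0,loss='soft_l1',x_scale=[.01,.01,1]+([.01] if len(v0)>3 else []))
    return r.x,f(r.x).reshape(-1,2)
def fc(o,k,pts): return [((x+.5)/k-.5+o[0],(y+.5)/k-.5+o[1]) for x,y in pts]
E
python3 - <<'E'
from h import *
np.set_printoptions(precision=3,suppress=True)
T=pickle.load(open('pics/top0.pkl','rb'));S=pickle.load(open('pics/side0.pkl','rb'))
o1=(T,[(91,111,200),(91,-111,200),(-91,111,200),(-91,-111,0)],fc((170,105),6,[(106,76),(622,76),(78,487),(665,605)]))
o2=(S,[(91,111,200),(91,-111,200),(-91,-111,0),(-91,111,0),(91,-111,0)],fc((260,120),6,[(457,65),(675,243),(400,622),(222,428),(655,518)]))
for o in([o1],[o2],[o1,o2]):
    v,r=fit(o,[.55,.2,0]);print('rack',v);
print(r)
o1=(T,[(-37.5,50,78),(37.5,50,78),(37.5,-50,78),(-37.5,-50,78)],fc((200,190),6,[(107,353),(95,198),(307,173),(325,330)]))
o2=(S,[(37.5,50,78),(-37.5,50,78),(-37.5,-50,78),(37.5,-50,78),(-37.5,-50,0),(37.5,-50,0)],fc((260,120),6,[(150,410),(55,467),(155,550),(253,497),(162,637),(255,588)]))
for o in([o1],[o2],[o1,o2]):
    v,r=fit(o,[.4,.2,0]);print('box',v);
print(r)
o1=(T,[(85,88,6),(85,-88,6),(-85,-88,6),(-85,88,6)],fc((360,190),6,[(52,130),(400,55),(492,392),(130,472)]))
o2=(S,[(85,88,6),(85,-88,6),(-85,-88,6),(-85,88,6),(-82.5,45,41),(-82.5,-45,41)],fc((320,265),6,[(275,55),(532,243),(303,448),(42,236),(100,245),(242,355)]))
for o in([o1],[o2],[o1,o2]):
    v,r=fit(o,[.5,-.1,10]);print('sheet',v);
print(r)
print('lip',place(v,[(-82.5,0,41),(-82.5,0,0)]))
E
```

```text
rack [ 0.686  0.193 -0.72 ]
rack [ 0.685  0.194 -0.362]
rack [ 0.686  0.193 -0.664]
[[-0.724 -0.013]
 [ 0.136 -0.268]
 [-0.71   0.267]
 [ 0.61   0.632]
 [ 0.772 -0.642]
 [ 0.731  0.322]
 [ 0.142  1.259]
 [-1.208 -0.684]
 [ 0.419  0.124]]
box [0.499 0.199 6.483]
box [0.498 0.199 8.922]
box [0.498 0.199 7.375]
[[-0.138  1.17 ]
 [-0.593 -0.038]
 [ 0.554 -0.829]
 [ 0.428 -0.021]
 [ 0.459 -0.516]
 [-1.201 -1.135]
 [-0.812 -0.256]
 [ 0.615 -0.925]
 [-0.386  2.083]
 [ 1.236  0.733]]
sheet [ 0.509 -0.27  11.892]
sheet [ 0.507 -0.274 11.902]
sheet [ 0.509 -0.272 11.886]
[[-0.267  0.001]
 [ 1.182 -0.304]
 [ 1.107  0.565]
 [ 0.557  0.509]
 [-0.95  -1.588]
 [ 0.975 -0.191]
 [ 0.144  0.864]
 [-1.154 -0.886]
 [ 0.28  -1.584]
 [-0.041 -0.905]]
lip [[ 0.428 -0.289  0.041]
 [ 0.428 -0.289  0.   ]]
```

Emit:
servo_tool --motion '[[[-32.5,-23,0,0,0,0],[-32.5,-23,0,0,0,0],[-32.5,-23,0,0,0,0],[-32.5,-23,0,0,0,0],[-32.5,-23,0,0,0,0]]]' --gripper 60 --newtons 90

```text
time: 1.4
ee_pos: [0.2938, 0.3588, 0.2504]
tcp_rot: [180.0, 0.0, 161.4]
wrist_force: [0.4, -0.6, 0.7]
opening: 0.0598
```

Emit:
servo_tool --motion '[[[-32.5,-23,0,0,0,0],[-32.5,-23,0,0,0,0],[-32.5,-23,0,0,0,0],[-32.5,-23,0,0,0,0],[-32.5,-23,0,0,0,0]]]'

```text
time: 1.9
ee_pos: [0.411, 0.1976, 0.2505]
tcp_rot: [180.0, 0.0, 161.3]
wrist_force: [0.3, 0.6, -0.6]
opening: 0.0599
```

Emit:
servo_tool --motion '[[[0,0,30,0,0,-0.11],[0,0,30,0,0,-0.11],[0,0,30,0,0,-0.098],[0,0,30,0,0,0],[0,0,0,0,0,0]]]'

```text
time: 2.4
ee_pos: [0.4085, 0.1982, 0.1268]
tcp_rot: [-179.9, -0.3, 179.5]
wrist_force: [-0.1, -0.6, 0.8]
opening: 0.0597
```

Emit:
servo_tool --motion '[[[0,0,30,0,0,0],[0,0,30,0,0,0],[0,0,27,0,0,0],[-10,0,0,0,0,0],[-10,0,0,0,0,0]]]'

```text
time: 2.9
ee_pos: [0.4317, 0.1994, 0.0451]
tcp_rot: [180.0, 0.1, 179.6]
wrist_force: [0.3, -0.4, -0.8]
opening: 0.0598
```

```bash
cat >> h.py <<'E'
def shot(name,n):
    from workcell import bot
    p=bot.camera(name);pickle.dump(p,open(f'pics/{n}.pkl','wb'));cv2.imwrite(f'pics/{n}.png',p['color'][:,:,::-1]);return p
def crop(n,x,y,w,h,k,a=1.4):
    im=cv2.imread(f'pics/{n}.png')
    c=cv2.resize(im[y:y+h,x:x+w],None,fx=k,fy=k,interpolation=cv2.INTER_CUBIC)
    cv2.imwrite(f'pics/{n}_c.png',cv2.convertScaleAbs(c,alpha=a))
E
python3 - <<'E'
from h import *
shot('side','s1');crop('s1',220,100,170,130,4)
E
```

```text
(no output)
```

View pics/s1_c.png

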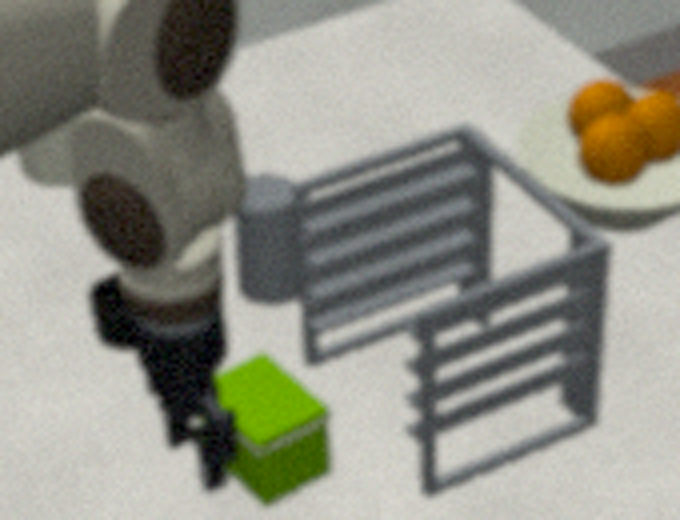

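Emit:
servo_tool --motion '[[[-6,0,3,0,0,0],[-6,0,2,0,0,0],[-6,0,0,0,0,0],[-7,0,0,0,0,0],[-8,0,0,0,0,0]]]'

```text
time: 3.45
ee_pos: [0.4638, 0.1987, 0.0384]
tcp_rot: [-180.0, -0.0, 179.6]
wrist_force: [-1.7, -0.1, 1.3]
opening: 0.0598
```

Emit:
servo_tool --motion '[[[-10,0,0,0,0,0],[-12,-0.5,0,0,0,0],[-12,-0.5,0,0,0,0],[-12,-0.5,0,0,0,0],[-12,-0.5,0,0,0,0]]]'

```text
time: 3.95
ee_pos: [0.5224, 0.1962, 0.0382]
tcp_rot: [180.0, -0.0, 179.5]
wrist_force: [-0.4, 0.8, 1.0]
opening: 0.0602
```

Emit:
servo_tool --motion '[[[-12,-0.5,0,0,0,0],[-12,-0.5,0,0,0,0],[-12,-0.5,0,0,0,0],[-12,-0.5,0,0,0,0],[-12,-0.5,0,0,0,0]]]'

```text
time: 4.45
ee_pos: [0.5823, 0.1932, 0.0381]
tcp_rot: [-180.0, -0.0, 179.6]
wrist_force: [-1.5, 0.5, 0.5]
opening: 0.0598
```

Emit:
servo_tool --motion '[[[-12,-0.5,0,0,0,0],[-10,-0.5,0,0,0,0],[-8,-0.5,0,0,0,0],[-5,0,0,0,0,0],[-3,0,0,0,0,0]]]'

```text
time: 4.95
ee_pos: [0.6196, 0.1914, 0.0381]
tcp_rot: [-180.0, -0.0, 179.5]
wrist_force: [-0.4, 0.4, -0.9]
opening: 0.06
```

```bash
python3 - <<'E'
from h import *
shot('side','s2');crop('s2',240,100,150,130,5)
shot('top','t2');crop('t2',150,90,150,130,5)
E
```

```text
(no output)
```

View pics/s2_c.png

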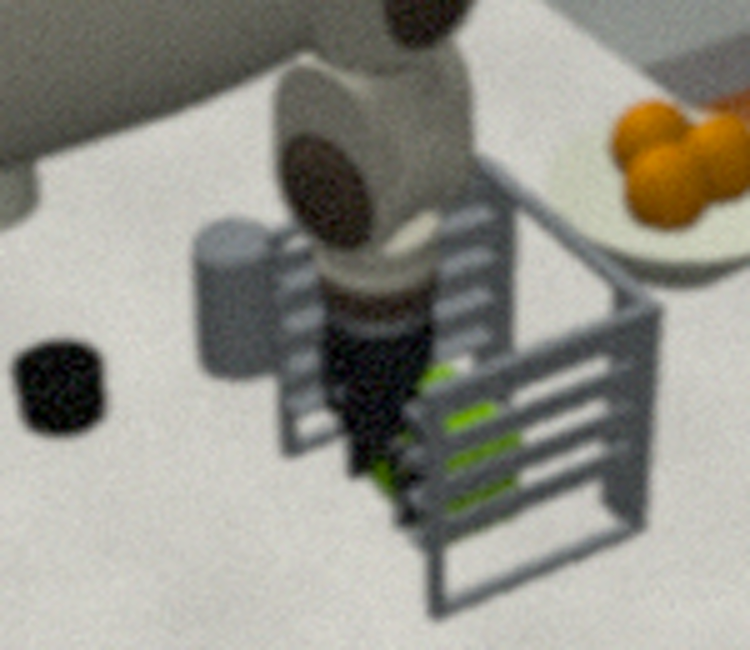

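View pics/t2_c.png

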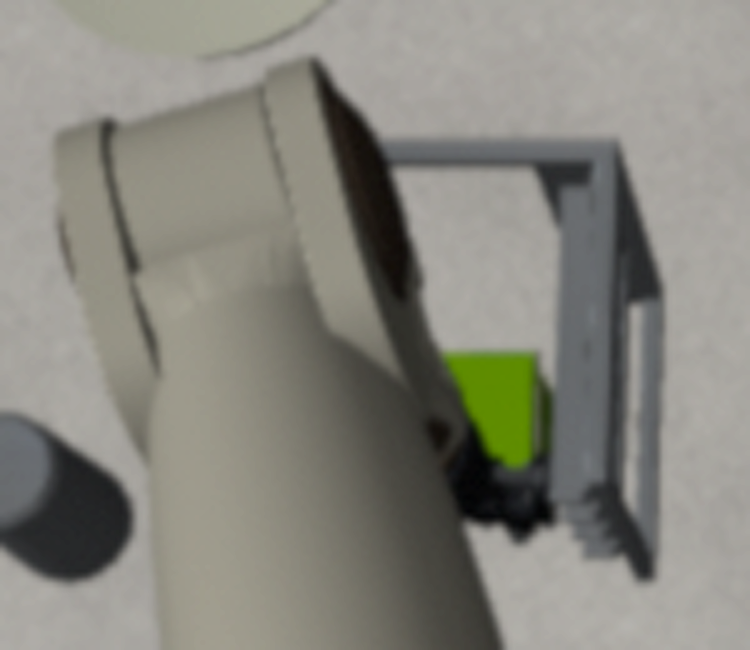

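```bash
cat >> h.py <<'E'
def unproj(p,u,z):
    d=p['R'].T@np.array([(u[0]-p['cx'])/p['fx'],(u[1]-p['cy'])/p['fy'],1]);c=-p['R'].T@p['t']
    return c+d*(z-c[2])/d[2]
E
python3 - <<'E'
from h import *
T=pickle.load(open('pics/t2.pkl','rb'))
for u in fc((150,90),5,[(537,352),(450,352),(530,467)]): print(unproj(T,u,.078))
E
```

```text
[0.70622555 0.14275461 0.078     ]
[0.70683597 0.19144102 0.078     ]
[0.63963664 0.1451055  0.078     ]
```

Emit:
servo_tool --motion '[[[-5,0,0,0,0,0],[-5,0,0,0,0,0],[-4,0,0,0,0,0],[-3,0,0,0,0,0],[0,0,0,0,0,0]]]'

```text
time: 5.55
ee_pos: [0.6367, 0.1913, 0.0383]
tcp_rot: [180.0, 0.0, 179.5]
wrist_force: [0.1, 0.2, -0.2]
opening: 0.06
```

Emit:
servo_tool --motion '[[[15,0,0,0,0,0],[30,0,0,0,0,0],[40,0,0,0,0,0],[40,0,0,0,0,0],[40,0,-10,0,0,0]]]'

```text
time: 6.05
ee_pos: [0.4692, 0.1922, 0.0472]
tcp_rot: [-180.0, -0.1, 179.5]
wrist_force: [-0.0, -0.2, 1.7]
opening: 0.0601
```

Emit:
servo_tool --motion '[[[0,0,-36,0,0,0.135],[0,0,-36,0,0,0.135],[0,0,-36,0,0,0.135],[0,0,-36,0,0,0.135],[0,0,-26,0,0,0.135]]]'

```text
time: 6.55
ee_pos: [0.4715, 0.1928, 0.2212]
tcp_rot: [179.8, 0.1, 140.6]
wrist_force: [0.2, -0.3, -0.4]
opening: 0.0599
```

Emit:
servo_tool --motion '[[[0,0,0,0,0,0.136],[0,0,0,0,0,0.136],[0,0,0,0,0,0.136],[0,0,0,0,0,0.136],[0,0,0,0,0,0.135]]]' --gripper 50

```text
time: 7.05
ee_pos: [0.4714, 0.1927, 0.2185]
tcp_rot: [180.0, -0.0, 101.7]
wrist_force: [-1.0, -0.2, 0.8]
opening: 0.05
```

Emit:
servo_tool --motion '[[[-38.5,-11.6,0,0,0,0],[-38.5,-11.6,0,0,0,0],[-38.5,-11.6,0,0,0,0],[-38.5,-11.6,0,0,0,0],[-38.5,-11.6,0,0,0,0]]]'

```text
time: 7.55
ee_pos: [0.4542, -0.0091, 0.2186]
tcp_rot: [179.9, 0.0, 102.0]
wrist_force: [0.5, 0.4, 0.4]
opening: 0.0498
```

Emit:
servo_tool --motion '[[[-38.5,-11.6,0,0,0,0],[-38.5,-11.6,0,0,0,0],[-38.5,-11.6,0,0,0,0],[-38.5,-11.6,0,0,0,0],[-38.5,-11.6,0,0,0,0]]]'

```text
time: 8.05
ee_pos: [0.4373, -0.2097, 0.2187]
tcp_rot: [179.9, 0.0, 102.0]
wrist_force: [-0.1, 0.8, -0.1]
opening: 0.0499
```

```bash
python3 - <<'E'
from h import *
shot('top','t3');crop('t3',160,95,150,125,5)
from workcell import bot
o=bot.get_obs();print(o['ee_pos'],o['tcp_rot'],o['q'])
E
```

```text
[ 0.43685128 -0.21404792  0.21818287] [-1.79992160e+02  1.50940701e-01  1.01833937e+02] [-26.03609612  -4.34557468  -2.85428955  91.40481564  -0.12396612
  52.12988415]
```

View pics/t3_c.png

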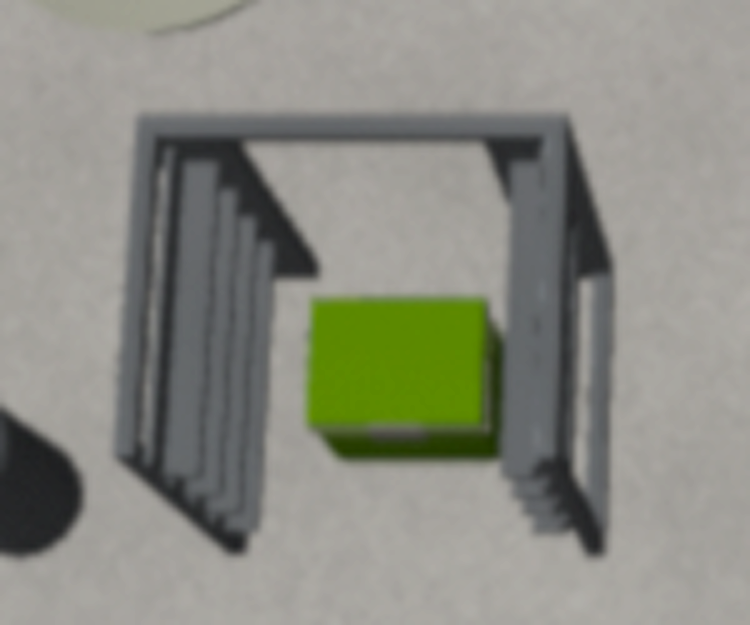

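View pics/t3.png

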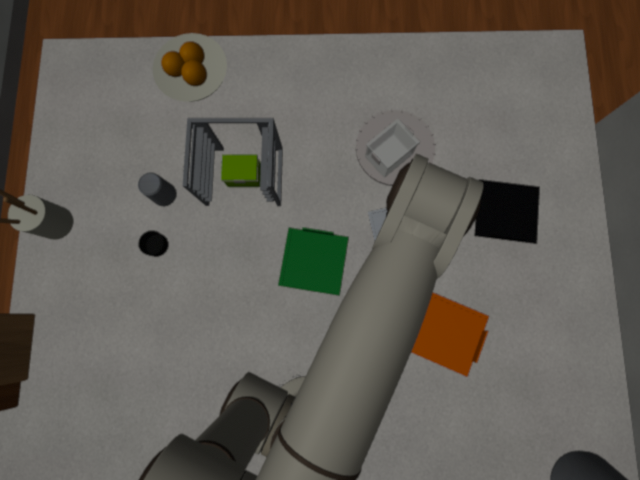

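```bash
python3 - <<'E'
from h import *
T=pickle.load(open('pics/t3.pkl','rb'))
v,r=fit([(T,[(37.5,50,78),(37.5,-50,78),(-37.5,-50,78),(-37.5,50,78)],fc((160,95),5,[(313,297),(485,297),(490,427),(308,425)]))],[.68,.19,0]);print(v,r)
E
```

```text
[ 0.68690581  0.19120832 -0.15697805] [[-0.09255339  0.18376857]
 [ 1.13572796 -0.15936091]
 [-0.54949048 -0.36897148]
 [-0.17292242  0.33753427]]
```

Emit:
servo_tool --motion '[[[-36,-12,20,0,0,0],[-36,-12,20,0,0,0],[0,0,30,0,0,0],[0,0,20,0,0,0],[0,0,0,0,0,0]]]'

```text
time: 8.6
ee_pos: [0.4278, -0.2829, 0.1256]
tcp_rot: [-179.8, -0.2, 101.9]
wrist_force: [0.1, -0.0, -0.5]
opening: 0.0502
```

```bash
python3 - <<'E'
from h import *
shot('side','s4');crop('s4',310,210,120,140,5)
from workcell import bot
o=bot.get_obs();print(o['ee_pos'],o['tcp_rot'])
E
```

```text
[ 0.42855421 -0.28316564  0.12765481] [-1.79925325e+02 -7.06460231e-02  1.01960330e+02]
```

View pics/s4_c.png

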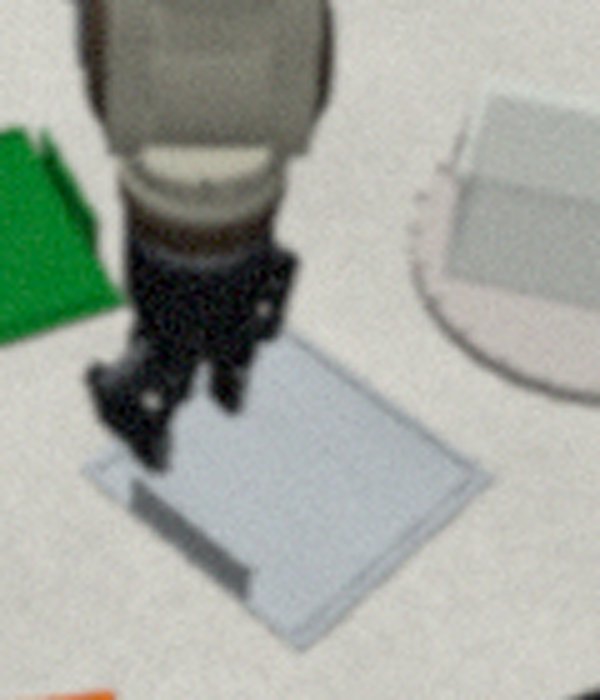

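Emit:
servo_tool --motion '[[[-5,0,30,0,0,0],[0,0,30,0,0,0],[0,0,20,0,0,0],[0,0,12,0,0,0],[0,0,0,0,0,0]]]'

```text
time: 9.15
ee_pos: [0.4302, -0.288, 0.0362]
tcp_rot: [-180.0, -0.0, 102.0]
wrist_force: [0.0, -0.2, 1.2]
opening: 0.0499
```

```bash
python3 - <<'E'
from h import *
shot('side','s5');crop('s5',310,230,120,120,6)
from workcell import bot
o=bot.get_obs();print(o['ee_pos'],o['tcp_rot'],o['wrist_force'])
E
```

```text
[ 0.43059484 -0.28836194  0.03724523] [1.79973478e+02 3.04935102e-02 1.01996022e+02] [-0.36864384  0.24617413 -0.11077908]
```

View pics/s5_c.png

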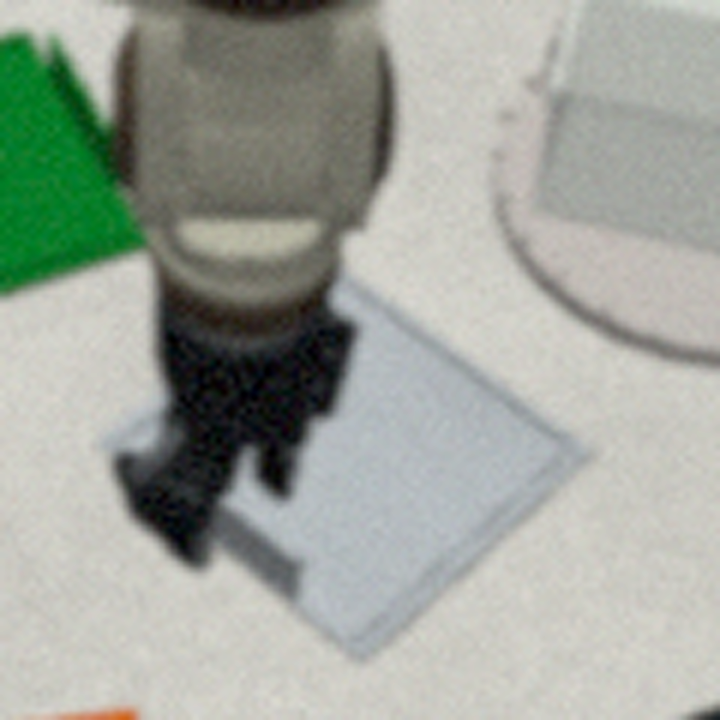

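Emit:
servo_tool --motion '[[[0,0,4,0,0,0],[0,0,0,0,0,0],[0,0,0,0,0,0],[0,0,0,0,0,0],[0,0,0,0,0,0]]]' --gripper 0 --newtons 80

```text
time: 9.7
ee_pos: [0.4306, -0.2886, 0.0332]
tcp_rot: [179.9, 0.1, 102.0]
wrist_force: [-1.4, 0.6, 6.4]
opening: 0.0036
```

Emit:
servo_tool --motion '[[[0,0,0,0,0,0],[0,0,0,0,0,0],[0,0,0,0,0,0],[0,0,0,0,0,0]]]'

```text
time: 10.1
ee_pos: [0.4306, -0.2886, 0.0332]
tcp_rot: [179.9, 0.1, 102.0]
wrist_force: [-0.6, 0.4, 5.9]
opening: 0.0035
```

Emit:
servo_tool --motion '[[[0,0,-10,0,0,0],[0,0,-25,0,0,0],[0,0,-30,0,0,0],[0,0,-30,0,0,0],[0,0,-30,0,0,0]]]'

```text
time: 10.6
ee_pos: [0.4298, -0.2882, 0.1588]
tcp_rot: [-180.0, -0.0, 102.0]
wrist_force: [1.2, -0.4, -2.0]
opening: 0.003
```

Emit:
servo_tool --motion '[[[0,0,-30,0,0,0.11],[0,0,-15,0,0,0.11],[0,0,0,0,0,0],[0,0,0,0,0,0]]]'

```text
time: 11.0
ee_pos: [0.43, -0.2882, 0.2018]
tcp_rot: [-180.0, -0.0, 89.6]
wrist_force: [0.2, -0.6, -1.7]
opening: 0.0035
```

```bash
python3 - <<'E'
from h import *
shot('side','s6');crop('s6',290,180,160,150,5)
shot('top','t6')
from workcell import bot
o=bot.get_obs();print(o['ee_pos'],o['tcp_rot'],o['wrist_force'],o['opening'])
E
```

```text
[ 0.42972622 -0.28802632  0.20089988] [-1.79897702e+02 -6.80340012e-02  8.95084599e+01] [-0.61762516 -0.00746457 -1.62817327] 0.0038373551937880435
```

View pics/s6_c.png

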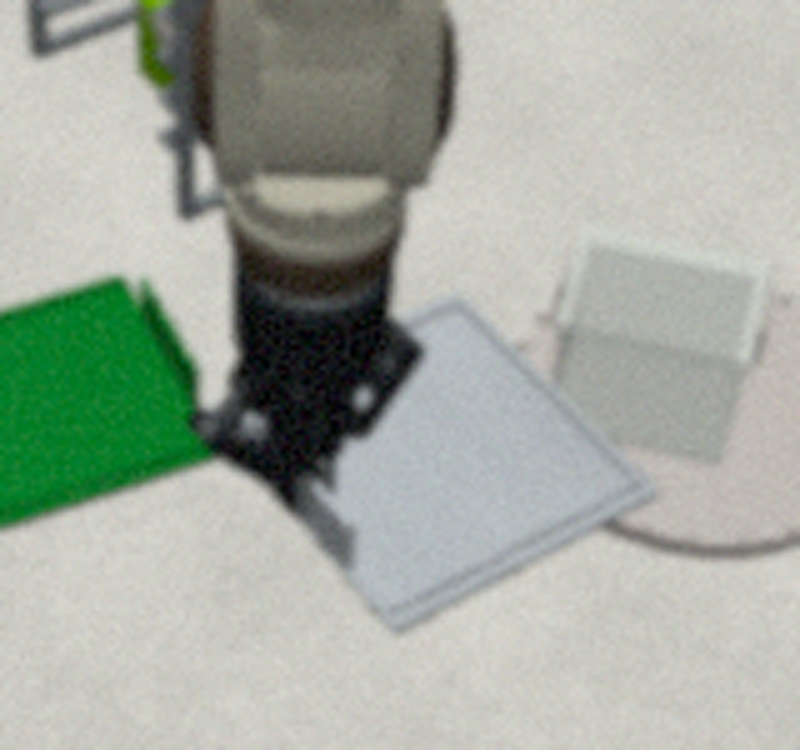

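View pics/t6.png

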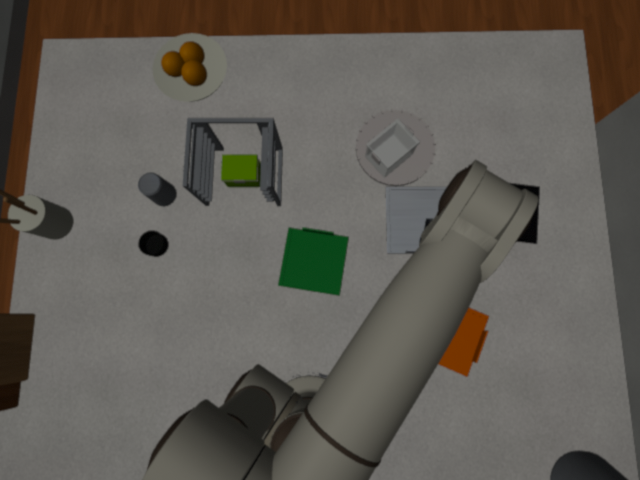

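```bash
python3 - <<'E'
from h import *
crop('t6',375,170,90,95,7)
E
```

```text
(no output)
```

View pics/t6_c.png

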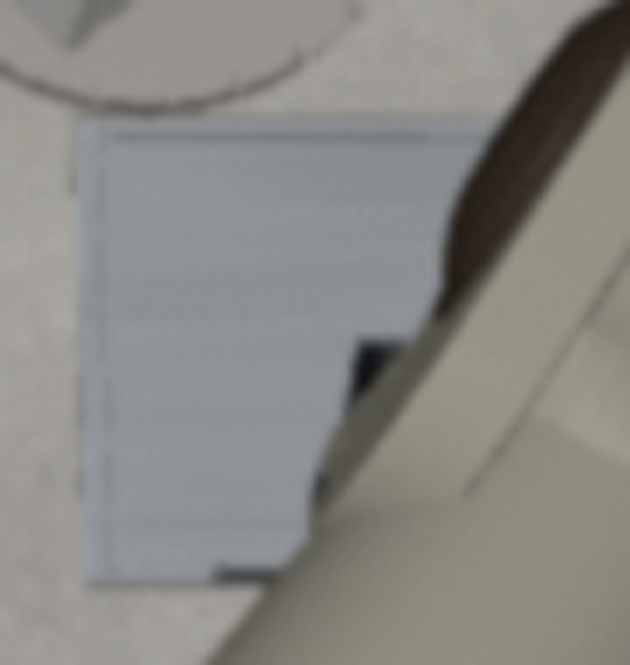

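```bash
cat >> h.py <<'E'
from scipy.spatial.transform import Rotation as Rn
def fit6(obs,v0):
    def P(v,X): return Rn.from_euler('xyz',v[3:],degrees=True).apply(np.array(X,float)/1000)+v[:3]
    def f(v): return np.concatenate([(proj(p,P(v,X))-np.array(u,float)).ravel() for p,X,u in obs]+[np.array(v[3:5])*.2])
    r=least_squares(f,v0,loss='soft_l1',x_scale=[.01,.01,.01,1,1,1]);return r.x,r.fun
E
python3 - <<'E'
from h import *
np.set_printoptions(precision=4,suppress=True)
T=pickle.load(open('pics/t6.pkl','rb'));S=pickle.load(open('pics/s6.pkl','rb'))
o=[(T,[(85,88,6),(-85,88,6)],fc((375,170),7,[(80,115),(90,583)])),
(S,[(85,88,6),(85,-88,6),(-85,-88,6)],fc((290,180),5,[(458,297),(655,490),(398,625)]))]
v,r=fit6(o,[.51,-.288,.168,0,0,0]);print(v,r)
v,r=fit(o,[.51,-.288,0,.168]);print(v,r)
E
```

```text
[ 0.5122 -0.2886  0.1685 -1.7524  1.7878 -0.6464] [-0.256   0.5055 -0.131   0.0745  0.1268 -0.3867  1.5914  0.2224 -0.3155
  0.0177 -0.3505  0.3576]
[ 0.5123 -0.288  -0.4686  0.1684] [[-0.2836  0.0063]
 [-0.1929  0.2211]
 [ 0.0538 -1.7854]
 [ 1.4664  0.101 ]
 [-0.453   1.3318]]
```

Emit:
servo_tool --motion '[[[20,-10,0,0,0,0],[35,-10,0,0,0,0],[40,-8,0,0,0,0],[40,0,0,0,0,0],[40,0,0,0,0,0]]]'

```text
time: 11.6
ee_pos: [0.4031, -0.1116, 0.2011]
tcp_rot: [-179.9, -0.0, 89.4]
wrist_force: [0.7, -0.2, -1.0]
opening: 0.0036
```

Emit:
servo_tool --motion '[[[40,0,0,0,0,0],[40,0,0,0,0,0],[40,0,0,0,0,0],[40,0,0,0,0,0],[40,0,0,0,0,0]]]'

```text
time: 12.1
ee_pos: [0.4055, 0.0885, 0.2012]
tcp_rot: [-179.9, 0.0, 89.5]
wrist_force: [1.0, -0.8, -1.4]
opening: 0.0035
```

Emit:
servo_tool --motion '[[[40,0,10,0,0,0],[35,0,15,0,0,0],[22,0,20,0,0,0],[11,0,17,0,0,0],[0,0,0,0,0,0]]]'

```text
time: 12.6
ee_pos: [0.4057, 0.1954, 0.1368]
tcp_rot: [-179.7, 0.1, 89.6]
wrist_force: [-0.7, -0.3, -1.0]
opening: 0.0037
```

```bash
python3 - <<'E'
from h import *
from workcell import bot
shot('side','s7');crop('s7',220,100,180,160,4)
shot('top','t7');crop('t7',150,90,180,170,4)
o=bot.get_obs();print(o['ee_pos'],o['tcp_rot'],o['wrist_force'],o['opening'],o['time'])
E
```

```text
[0.40692526 0.19453719 0.13982718] [-1.79906648e+02  5.24923547e-02  8.94519524e+01] [ 0.00930845 -0.15428942 -0.88443699] 0.003693764402094053 12.7
```

View pics/s7_c.png

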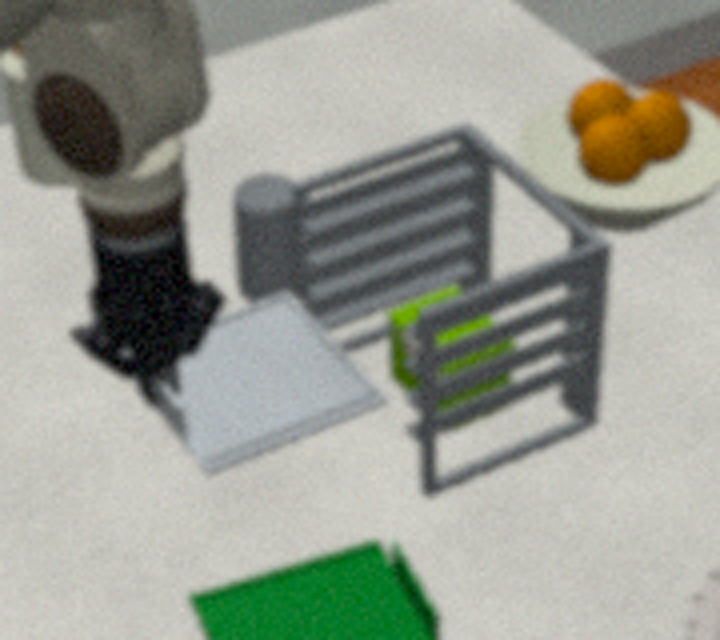

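View pics/t7_c.png

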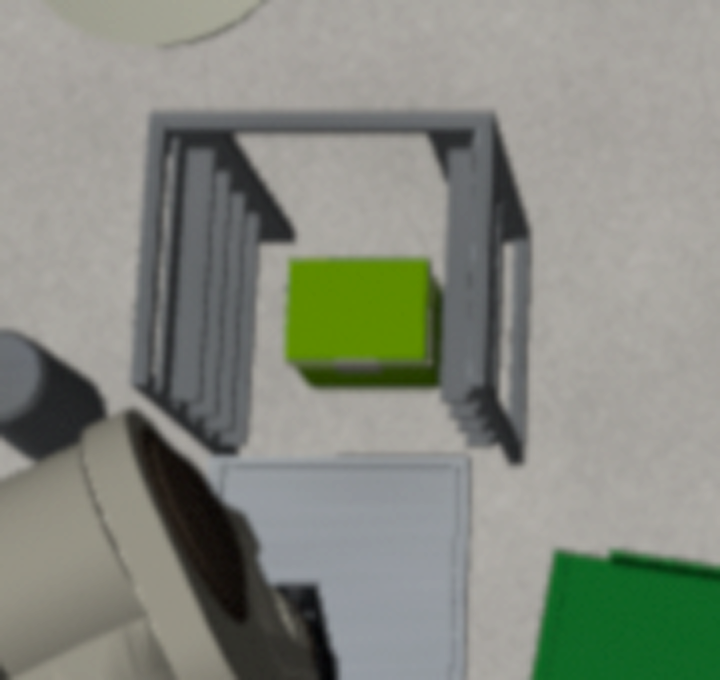

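```bash
cat > ov.py <<'E'
from h import *
def ov(n,rack,sheet,x,y,w,h,k):
    p=pickle.load(open(f'pics/{n}.pkl','rb'))
    im=cv2.convertScaleAbs(cv2.resize(p['color'][y:y+h,x:x+w,::-1],None,fx=k,fy=k,interpolation=cv2.INTER_CUBIC),alpha=1.4)
    def ln(v,a,b,c):
        u=(proj(p,place(v,[a,b]))+.5-[x,y])*k-.5
        cv2.line(im,*[tuple(int(round(t*8)) for t in q) for q in u],c,1,cv2.LINE_AA,3)
    for i,c in enumerate([(255,0,0),(0,0,255),(255,0,255),(0,255,255)]):
        z=60+36*i
        for s in(1,-1): ln(rack,(-85,77*s,z),(85,77*s,z),c);ln(rack,(-85,77*s,z),(-85,95*s,z),c)
    for a,b in(((91,111),(91,-111)),((-91,111),(91,111)),((-91,-111),(91,-111))):
        ln(rack,a+(200,),b+(200,),(255,255,0));ln(rack,a+(0,),b+(0,),(255,255,0))
    if sheet is not None:
        q=[(85,88,6),(85,-88,6),(-85,-88,6),(-85,88,6)]
        for i in range(4): ln(sheet,q[i],q[(i+1)%4],(0,0,255))
        ln(sheet,(-82.5,45,41),(-82.5,-45,41),(0,0,255))
    cv2.imwrite(f'pics/{n}_o.png',im)
E
python3 - <<'E'
from ov import *
R=[.686,.193,-.6];s=[.407+.0825,.1945-.0008,-.55,.1072]
ov('t7',R,s,160,90,130,120,6);ov('s7',R,s,250,110,140,130,5)
E
```

```text
(no output)
```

View pics/t7_o.png

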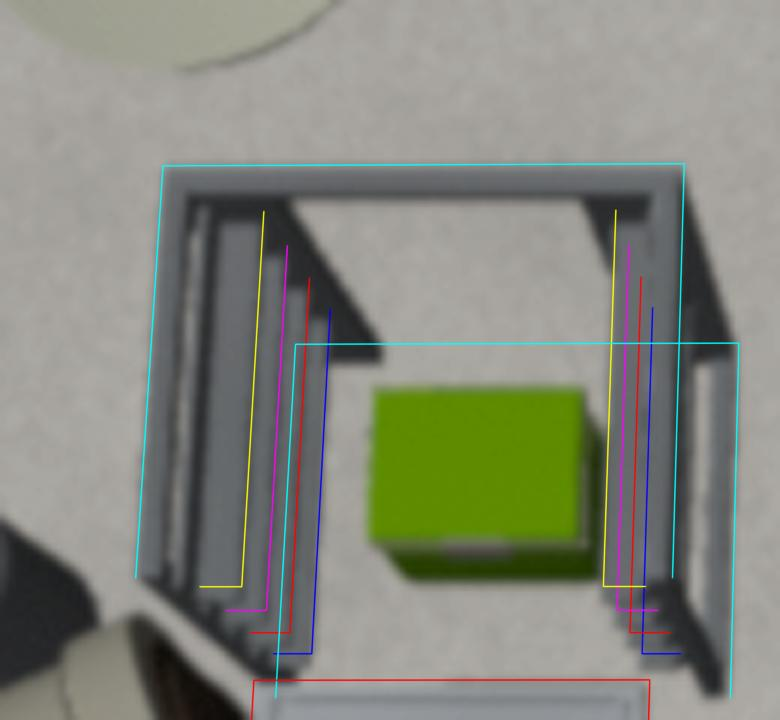

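View pics/s7_o.png

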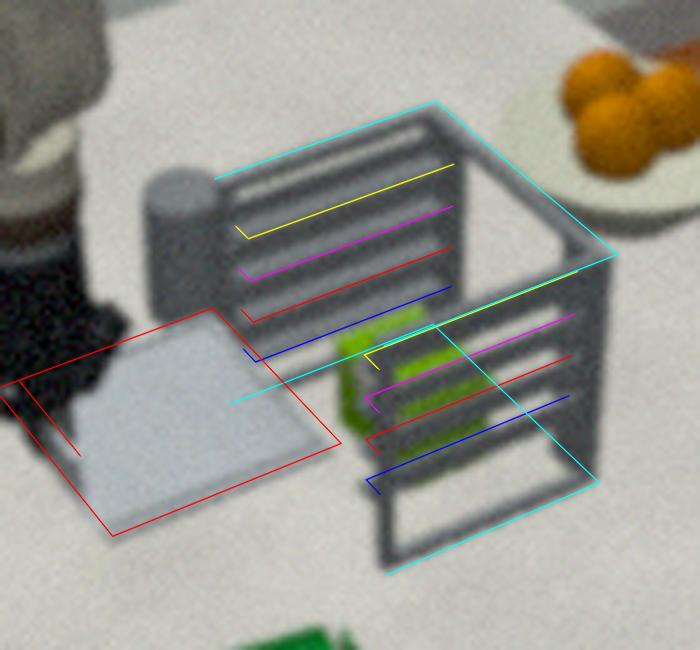

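```bash
python3 - <<'E'
from ov import *
R=[.686,.193,-.6];s=[.407+.0825,.1945-.0008,-.55,.1072]
ov('t7',R,s,250,170,40,60,10);ov('s7',R,s,290,180,60,45,12)
a=cv2.imread('pics/t7_o.png');b=cv2.imread('pics/s7_o.png')
cv2.imwrite('pics/z.png',np.hstack([a,np.zeros((600,10,3),np.uint8)+255, cv2.resize(b,None,fx=.5,fy=.5)[:270] if 0 else np.vstack([b[:540,:380],np.zeros((60,380,3),np.uint8)])]))
E
```

```text
(no output)
```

View pics/z.png

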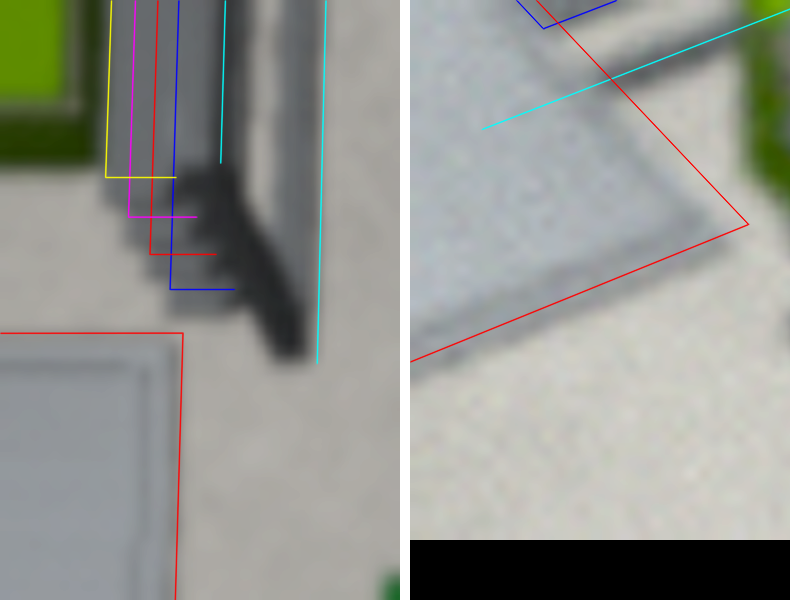

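Emit:
servo_tool --motion '[[[0,8,0,0,0,0],[0,10,0,0,0,0],[0,10,0,0,0,0],[0,6,0,0,0,0],[0,4,0,0,0,0]]]'

```text
time: 13.2
ee_pos: [0.4464, 0.1942, 0.1403]
tcp_rot: [-180.0, 0.0, 89.3]
wrist_force: [-0.4, 0.9, -2.4]
opening: 0.0035
```

```bash
python3 - <<'E'
from ov import *
from workcell import bot
shot('side','s8');shot('top','t8')
o=bot.get_obs();print(o['ee_pos'],o['tcp_rot'],o['wrist_force'],o['opening'],o['time'])
e=o['ee_pos'];R=[.686,.193,-.6];s=[e[0]+.0825,e[1]-.0008,-.55,e[2]-.0327]
ov('t8',R,s,190,165,90,60,8);ov('s8',R,s,250,110,140,130,5)
E
```

```text
[0.44598574 0.19435914 0.14011068] [-1.79979224e+02  1.05020876e-02  8.93393850e+01] [-0.02610715  0.1796705  -1.39525496] 0.003622202388628796 13.3
```

View pics/t8_o.png

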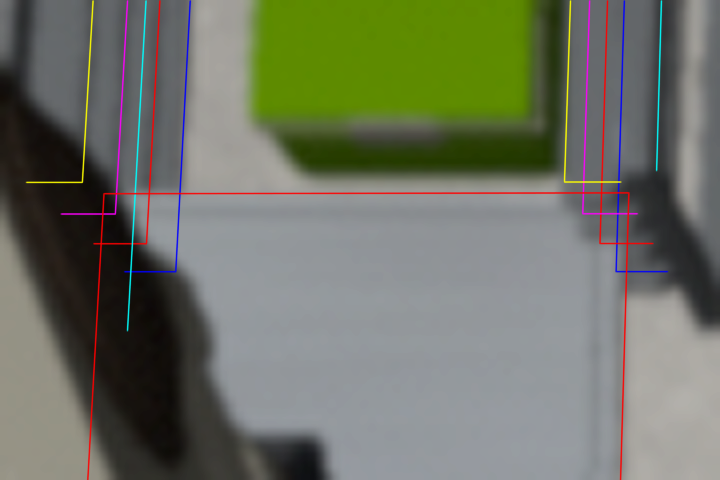

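View pics/s8_o.png

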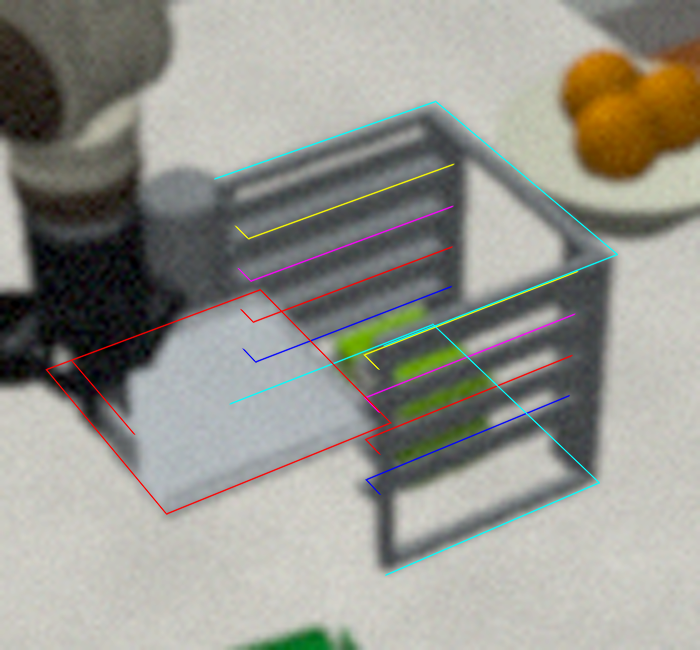

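Emit:
servo_tool --motion '[[[-1,0,0,-0.02,0,0],[0,10,0,0,0,0],[0,10,0,0,0,0],[0,8,0,0,0,0],[0,6,0,0,0,0]]]'

```text
time: 13.8
ee_pos: [0.4804, 0.1932, 0.1409]
tcp_rot: [178.9, 0.0, 89.4]
wrist_force: [-0.5, -0.3, -2.5]
opening: 0.0037
```

```bash
python3 - <<'E'
from ov import *
from workcell import bot
shot('side','s9');shot('top','t9')
o=bot.get_obs();print(o['ee_pos'],o['tcp_rot'],o['wrist_force'],o['torque'],o['opening'],o['time'])
crop('t9',190,145,90,80,8);crop('s9',260,130,110,100,7)
E
```

```text
[0.48020104 0.19308838 0.14068203] [1.78875633e+02 1.22253175e-02 8.93450897e+01] [ 0.83298084 -0.71649293 -2.58510344] [-0.0368188   0.19850029 -0.04045915] 0.0033558651021666453 13.9
```

View pics/t9_c.png

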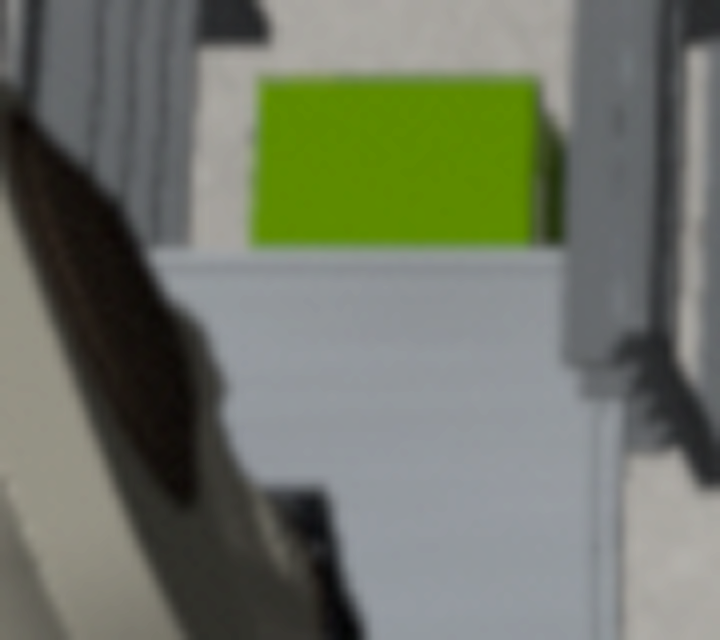

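View pics/s9_c.png

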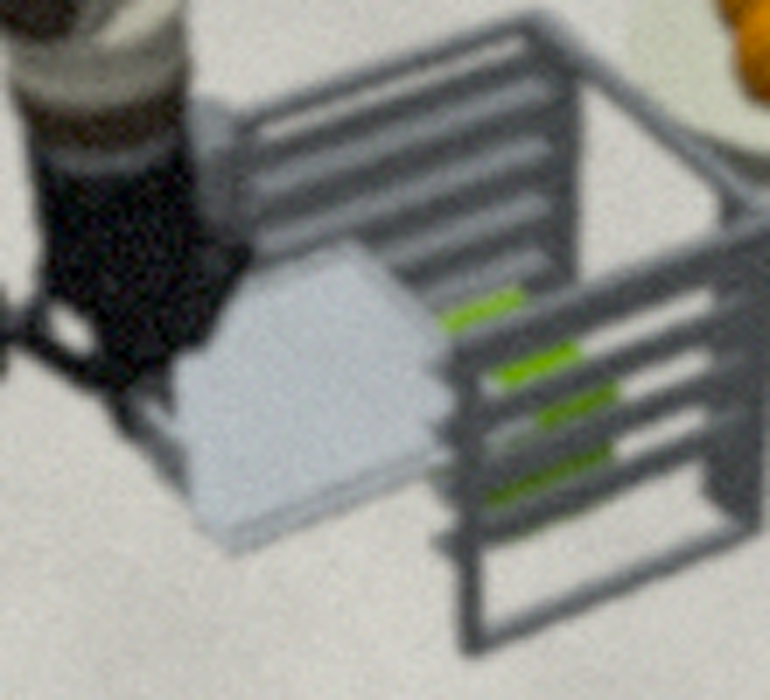

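Emit:
servo_tool --motion '[[[0,10,0.2,0,0,0],[0,12,0.2,0,0,0],[0,12,0.2,0,0,0],[0,10,0.2,0,0,0],[0,6,0.2,0,0,0]]]'

```text
time: 14.4
ee_pos: [0.5306, 0.1925, 0.1407]
tcp_rot: [178.9, 0.0, 89.3]
wrist_force: [-0.1, 0.3, -1.5]
opening: 0.0033
```

Emit:
servo_tool --motion '[[[0,7,0.2,0,0,0],[0,6,0.2,0,0,0],[0,2,0,0,0,0],[0,0,0,0,0,0]]]'

```text
time: 14.8
ee_pos: [0.5446, 0.1924, 0.1408]
tcp_rot: [178.9, 0.0, 89.4]
wrist_force: [0.3, 0.4, -2.3]
opening: 0.0036
```

```bash
python3 - <<'E'
from ov import *
from workcell import bot
shot('side','s10');shot('top','t10')
o=bot.get_obs();print(o['ee_pos'],o['tcp_rot'],o['wrist_force'],o['torque'],o['opening'],o['time'])
crop('t10',190,125,90,80,8);crop('s10',260,130,110,100,7)
E
```

```text
[0.54428192 0.19247857 0.14089598] [1.78862367e+02 3.23322499e-04 8.93765096e+01] [-0.48431461  1.04954985 -2.41366846] [0.01239545 0.19021164 0.0055703 ] 0.0035597261630077046 14.9
```

View pics/t10_c.png

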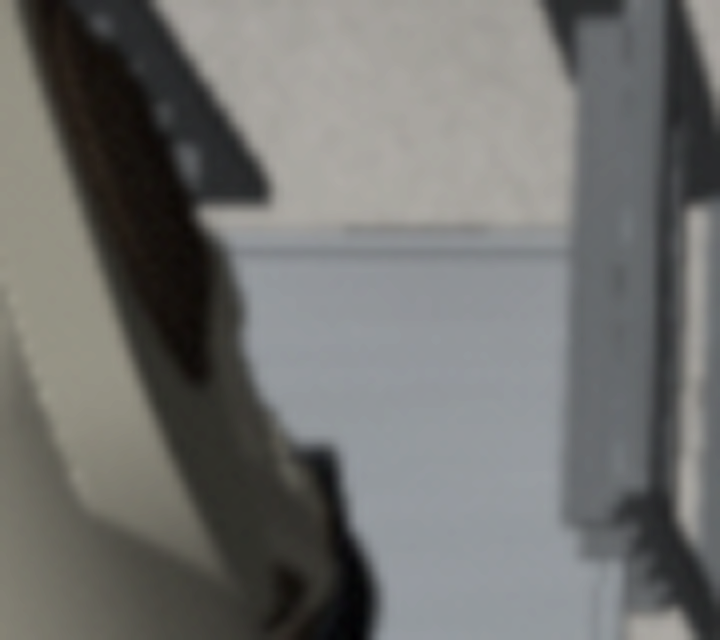

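View pics/s10_c.png

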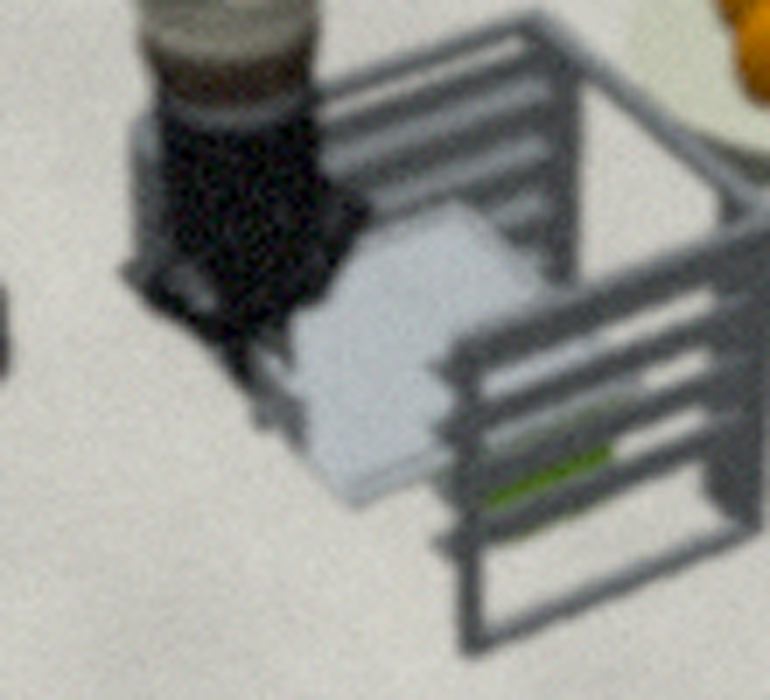

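Emit:
servo_tool --motion '[[[0,0,3,0.005,0,0],[0,0,3,0.005,0,0],[0,0,2,0,0,0],[0,0,1,0,0,0],[0,0,0,0,0,0]]]'

```text
time: 15.4
ee_pos: [0.5445, 0.1924, 0.1316]
tcp_rot: [179.4, 0.0, 89.4]
wrist_force: [-1.1, -0.4, -1.8]
opening: 0.0035
```

Emit:
servo_tool --motion '[[[0,0,1,0.005,0,0],[0,0,1,0,0,0],[0,0,0,0,0,0]]]'

```text
time: 15.7
ee_pos: [0.5446, 0.1924, 0.1297]
tcp_rot: [179.7, 0.0, 89.4]
wrist_force: [0.5, -0.0, -2.1]
opening: 0.0039
```

Emit:
servo_tool --motion '[[[0,0,1,0,0,0],[0,0,0,0,0,0],[0,0,0,0,0,0]]]'

```text
time: 16.0
ee_pos: [0.5447, 0.1924, 0.129]
tcp_rot: [179.7, -0.0, 89.4]
wrist_force: [-0.1, -0.1, -1.0]
opening: 0.0034
```

Emit:
servo_tool --motion '[[[0,0,1,0,0,0],[0,0,0,0,0,0],[0,0,0,0,0,0]]]'

```text
time: 16.3
ee_pos: [0.5447, 0.1925, 0.1287]
tcp_rot: [179.7, -0.0, 89.4]
wrist_force: [-2.1, 0.3, 5.4]
opening: 0.0038
```

Emit:
servo_tool --motion '[[[0,0,-0.5,0,0,0],[0,0,0,0,0,0],[0,0,0,0,0,0],[0,0,0,0,0,0]]]' --gripper 40

```text
time: 16.7
ee_pos: [0.5446, 0.1924, 0.1282]
tcp_rot: [179.7, 0.0, 89.4]
wrist_force: [1.2, -0.1, -0.4]
opening: 0.0399
```

```bash
python3 - <<'E'
from ov import *
from workcell import bot
shot('side','s11');shot('top','t11')
o=bot.get_obs();print(o['ee_pos'],o['tcp_rot'],o['wrist_force'],o['opening'],o['time'])
crop('t11',190,125,90,80,8);crop('s11',260,130,110,100,7)
E
```

```text
[0.54463471 0.19243653 0.12824168] [1.79721166e+02 1.95893957e-03 8.93707233e+01] [ 0.42300575  0.4649964  -0.47650655] 0.040142660776789074 16.8
```

View pics/t11_c.png

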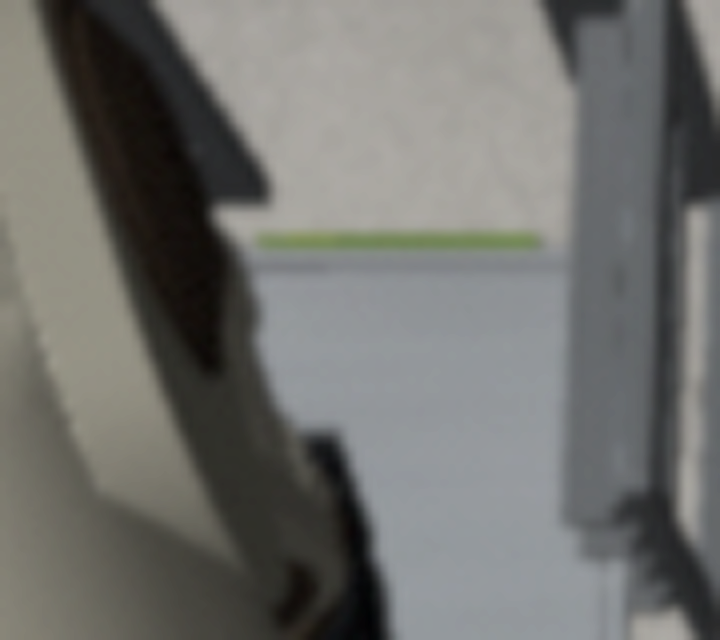

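View pics/s11_c.png

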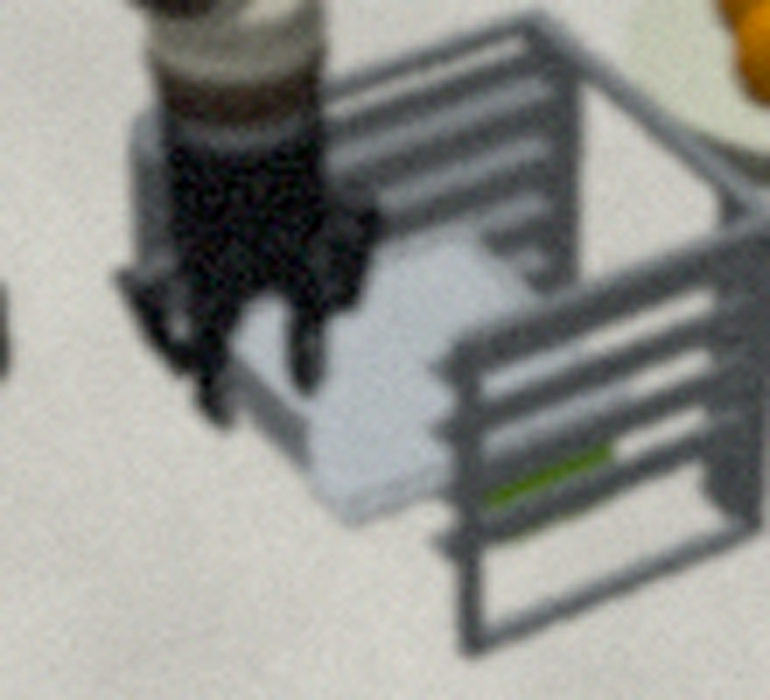

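Emit:
servo_tool --motion '[[[0,0,-15,0,0,0],[0,0,-25,0,0,0],[0,0,-25,0,0,0],[0,-30,0,0,0,-0.1428],[0,0,0,0,0,-0.1428]]]'

```text
time: 17.3
ee_pos: [0.5129, 0.1929, 0.1957]
tcp_rot: [179.6, 0.1, 106.1]
wrist_force: [1.0, 0.5, -0.2]
opening: 0.04
```

```bash
python3 - <<'E'
from workcell import bot
o=bot.get_obs();print(o['ee_pos'],o['tcp_rot'],o['time'])
E
```

```text
[0.51290988 0.19294654 0.1956743 ] [1.79631463e+02 5.98608487e-02 1.06080023e+02] 17.3
```

Emit:
servo_tool --motion '[[[0,0,0,0,0,-0.1428],[0,0,0,0,0,-0.1428],[0,0,0,0,0,-0.1428],[0,0,0,0,0,-0.1428],[0,0,0,0,0,-0.1428]]]'

```text
time: 17.8
ee_pos: [0.5145, 0.1928, 0.1945]
tcp_rot: [179.8, 0.3, 147.0]
wrist_force: [-0.5, 0.5, 0.1]
opening: 0.0399
```

Emit:
servo_tool --motion '[[[0,0,0,0,0,-0.1428],[0,0,0,0,0,-0.1428],[0,0,0,0,0,-0.1428],[0,0,0,0,0,-0.1428],[0,0,0,0,0,0]]]'

```text
time: 18.3
ee_pos: [0.5145, 0.1928, 0.1944]
tcp_rot: [180.0, 0.3, 179.5]
wrist_force: [0.2, 0.2, -0.4]
opening: 0.0399
```

Emit:
servo_tool --motion '[[[14,0,0,0,0,0],[0,0,25,0,0,0],[0,0,25,0,0,0],[0,0,18,0,0,0],[0,0,0,0,0,0]]]'

```text
time: 18.8
ee_pos: [0.4995, 0.1925, 0.1233]
tcp_rot: [-179.9, 0.1, 179.1]
wrist_force: [0.2, 0.3, 0.3]
opening: 0.0402
```

Emit:
servo_tool --motion '[[[-8,0,0,0,0,0],[-8,0,0,0,0,0],[-5,0,0,0,0,0],[-5,0,0,0,0,0],[-5,0,0,0,0,0]]]'

```text
time: 19.3
ee_pos: [0.5323, 0.1926, 0.1256]
tcp_rot: [180.0, 0.3, 179.3]
wrist_force: [-0.3, -0.3, 1.1]
opening: 0.0399
```

```bash
python3 - <<'E'
from ov import *
from workcell import bot
o=bot.get_obs();print(o['ee_pos'],o['tcp_rot'],o['wrist_force'],o['opening'],o['time'])
shot('side','s12');crop('s12',260,130,110,100,7)
E
```

```text
[0.53228027 0.19258803 0.12562796] [179.99199722   0.30098204 179.34553302] [-0.34395906 -0.29876985  1.14338176] 0.0399162304089587 19.3
```

View pics/s12_c.png

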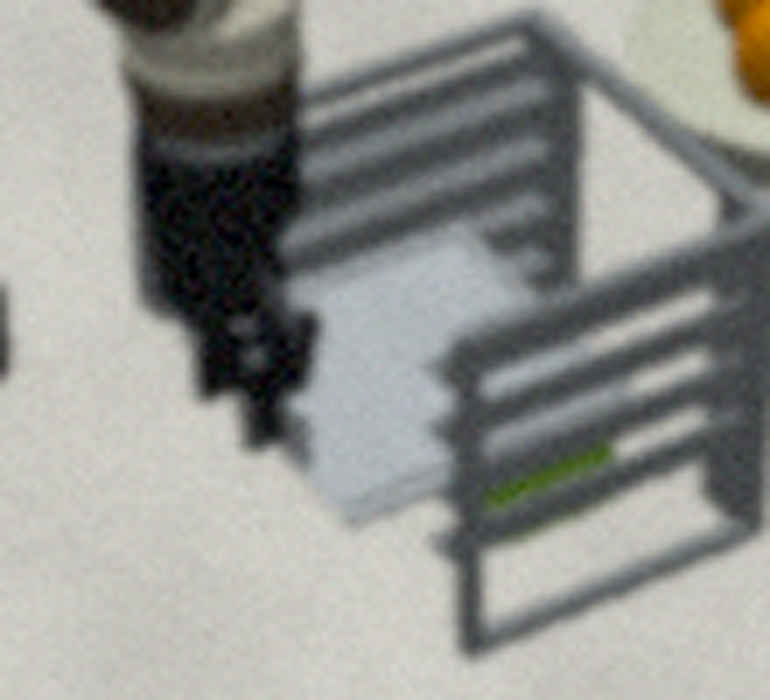

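Emit:
servo_tool --motion '[[[-6,0,0,0,0,0],[-7,0,0,0,0,0],[-7,0,0,0,0,0],[-7,0,0,0,0,0],[-6,0,0,0,0,0]]]'

```text
time: 19.85
ee_pos: [0.5653, 0.1922, 0.1254]
tcp_rot: [-180.0, 0.3, 179.4]
wrist_force: [-0.3, 0.6, 1.7]
opening: 0.0403
```

Emit:
servo_tool --motion '[[[-5,0,0,0,0,0],[-5,0,0,0,0,0],[-4,0,0,0,0,0],[-3,0,0,0,0,0],[-2,0,0,0,0,0]]]'

```text
time: 20.35
ee_pos: [0.5833, 0.1921, 0.1254]
tcp_rot: [180.0, 0.2, 179.4]
wrist_force: [-11.3, 1.1, 5.1]
opening: 0.0397
```

```bash
python3 - <<'E'
from ov import *
from workcell import bot
o=bot.get_obs();print(o['ee_pos'],o['tcp_rot'],o['wrist_force'],o['opening'],o['time'])
shot('side','s13');crop('s13',260,130,110,100,7);shot('top','t13');crop('t13',190,105,90,100,7)
E
```

```text
[0.58331378 0.19210923 0.12541144] [179.98632262   0.20861362 179.3765543 ] [-11.3432527    1.079435     5.09809504] 0.03969212472529978 20.35
```

View pics/s13_c.png

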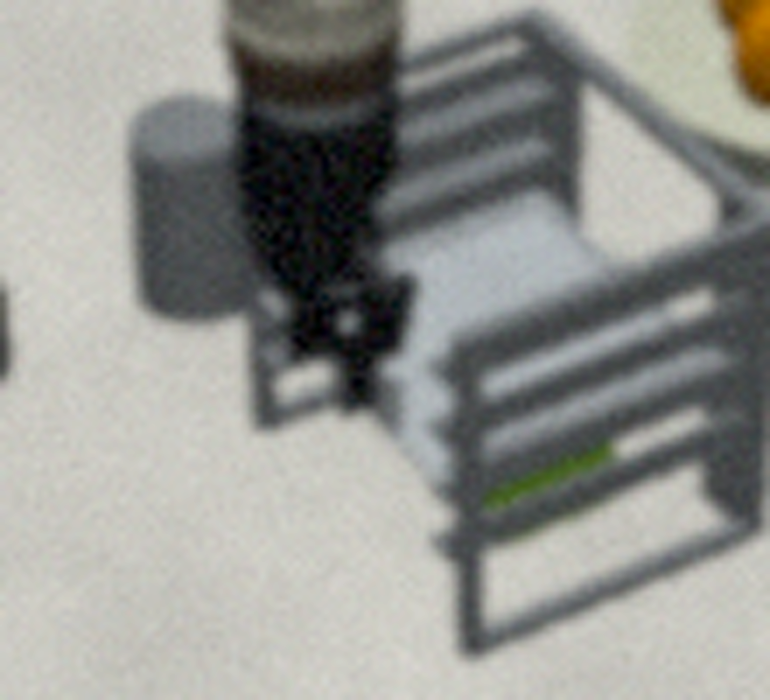

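View pics/t13_c.png

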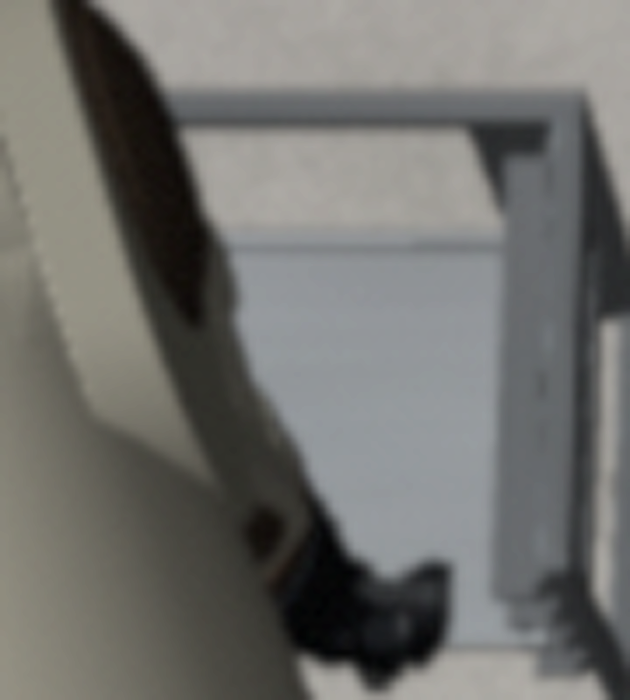

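```bash
python3 - <<'E'
from ov import *
T=pickle.load(open('pics/t13.pkl','rb'))
for u in fc((190,105),7,[(250,232),(350,233),(480,236),(470,647)]): print(unproj(T,u,.102))
e=[.5833,.1921]
R=[.686,.193,-.6]
for dx in(0,):
  s=[e[0]+.0119+.0025+.0825,.1928,-.6,.096]
  ov('t13',R,s,180,100,110,110,7);ov('s13',R,s,260,130,110,100,7)
E
```

```text
[0.76303803 0.22767081 0.102     ]
[0.76207963 0.1880702  0.102     ]
[0.76012672 0.13666214 0.102     ]
[0.59301862 0.13676546 0.102     ]
```

View pics/t13_o.png

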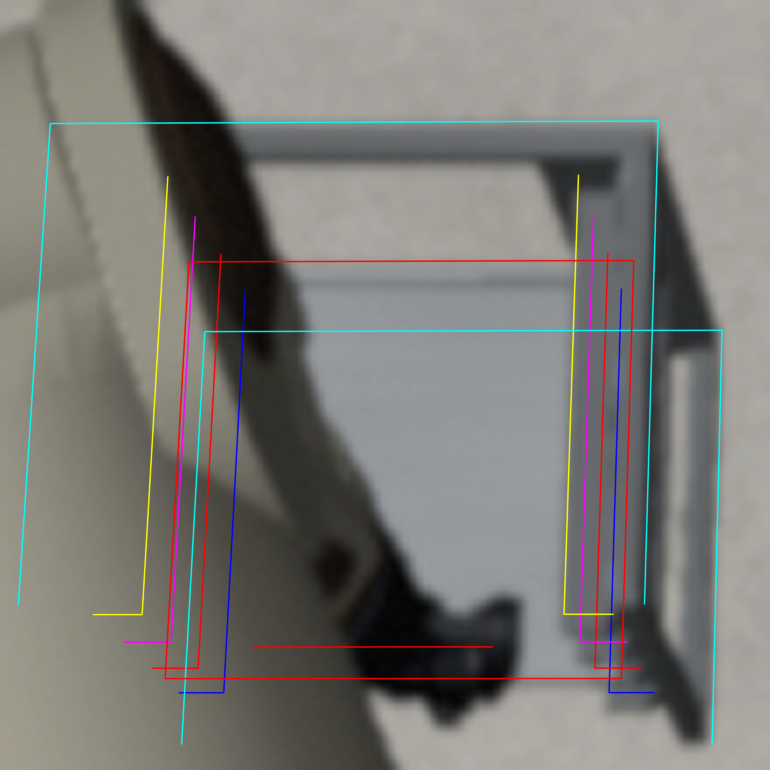

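View pics/s13_o.png

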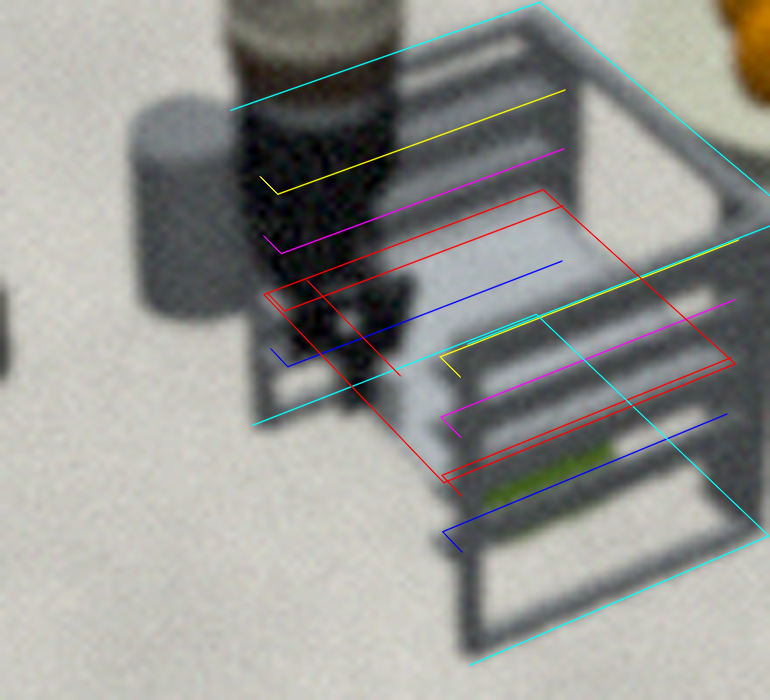

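Emit:
servo_tool --motion '[[[-1,0,0,0,0,0],[0,0,0,0,0,0]]]'

```text
time: 20.65
ee_pos: [0.5833, 0.1922, 0.1254]
tcp_rot: [180.0, 0.1, 179.4]
wrist_force: [-9.4, 1.5, 1.8]
opening: 0.0398
```

```bash
python3 - <<'E'
from h import *
T=pickle.load(open('pics/top0.pkl','rb'));S=pickle.load(open('pics/side0.pkl','rb'))
np.set_printoptions(precision=1,suppress=True)
# read ledge features vs hypothesised origin x
for x0 in(.680,.686):
    R=[x0,.1935,-.6]
    print(x0)
    P=[(-85,-77,60+36*i) for i in range(4)]
    print('top c1 right ledge front inner',((proj(T,place(R,P))+.5-[170,105])*6-.5).tolist())
    P=[(-85,-77,60+36*i) for i in range(4)]
    print('side c4 right',((proj(S,place(R,P))+.5-[260,120])*6-.5).tolist())
    P=[(85,77,60+36*i) for i in range(4)]
    print('side c4 left back',((proj(S,place(R,P))+.5-[260,120])*6-.5).tolist())
    print('top c1 left back',((proj(T,place(R,P))+.5-[170,105])*6-.5).tolist())
E
```

```text
0.68
top c1 right ledge front inner [[580.2836921918949, 575.7826449180784], [568.0946123425385, 555.0726435214696], [555.1541649281356, 533.0860221081082], [541.3906660889459, 509.7009853617215]]
side c4 right [[369.695755788224, 518.5214052369387], [368.7990757041365, 470.2077161940234], [367.8722675821152, 420.2707094461451], [366.9137870446725, 368.6271729591855]]
side c4 left back [[473.0018889727579, 285.98740378856473], [473.738721359314, 238.5526200544321], [474.4980358828508, 189.6705121730074], [475.2808774424816, 139.27381306378993]]
top c1 left back [[268.2751498409886, 229.69843252915513], [247.35295755798802, 199.50063832000103], [225.17784891187495, 167.49446237040672], [201.63380449149253, 133.51244946081454]]
0.686
top c1 right ledge front inner [[580.5295128195289, 563.241000874407], [568.3588881971201, 542.1752286992154], [555.4387386320891, 519.8121260935187], [541.6976253903583, 496.0280418772634]]
side c4 right [[378.5845195085876, 514.7557905542119], [377.83574357910936, 466.44712585004663], [377.06184467918297, 416.51760621723906], [376.26153684454425, 364.88426529159176]]
side c4 left back [[480.9703036193454, 282.8468174986127], [481.82579193997094, 235.42487292731857], [482.7073493080377, 186.55785319488746], [483.61618575174555, 136.17868328829786]]
top c1 left back [[268.78312181754893, 217.79210179276936], [247.89422971607064, 187.27524345022374], [225.7555574169313, 154.9325647115515], [202.25148482626082, 120.59515465466981]]
```

Emit:
servo_tool --motion '[[[-2,0,0,0,0,0],[0,0,0,0,0,0]]]'

```text
time: 20.85
ee_pos: [0.5835, 0.1923, 0.1254]
tcp_rot: [180.0, -0.1, 179.4]
wrist_force: [-20.0, 1.8, 7.2]
opening: 0.04
```

Emit:
servo_tool --motion '[[[5,0,0,0,0,0],[15,0,0,0,0,0],[25,0,0,0,0,0],[30,0,-10,0,0,0],[30,0,-30,0,0,0]]]'

```text
time: 21.35
ee_pos: [0.4796, 0.1925, 0.1629]
tcp_rot: [-179.9, 0.1, 179.4]
wrist_force: [0.1, -0.4, 0.1]
opening: 0.04
```

Emit:
servo_tool --motion '[[[20,-40,-30,0,0,0],[10,-40,-20,0,0,0],[0,-40,0,0,0,0],[0,-40,0,0,0,0],[0,-40,0,0,0,0]]]'

```text
time: 21.85
ee_pos: [0.4505, -0.0052, 0.2135]
tcp_rot: [-180.0, 0.4, 179.4]
wrist_force: [0.3, -0.0, -0.3]
opening: 0.0402
```

Emit:
servo_tool --motion '[[[0,-40,0,0,0,0],[0,-40,0,0,0,0],[0,0,0,0,0,0],[0,0,0,0,0,0]]]'

```text
time: 22.25
ee_pos: [0.4497, -0.0844, 0.2129]
tcp_rot: [-180.0, 0.3, 179.2]
wrist_force: [-0.5, 0.2, -0.6]
opening: 0.04
```

```bash
python3 - <<'E'
from ov import *
from workcell import bot
o=bot.get_obs();print(o['ee_pos'],o['time'],o['wrist_force'])
shot('side','s14');shot('top','t14')
R=[.680,.1935,-.6];s=[.680,.1935,-.6,.096]
crop('t14',170,100,130,110,6);crop('s14',260,120,130,110,6)
E
```

```text
[ 0.44965715 -0.08444488  0.21294802] 22.25 [-0.49351047  0.19954994 -0.56113067]
```

View pics/s14_c.png

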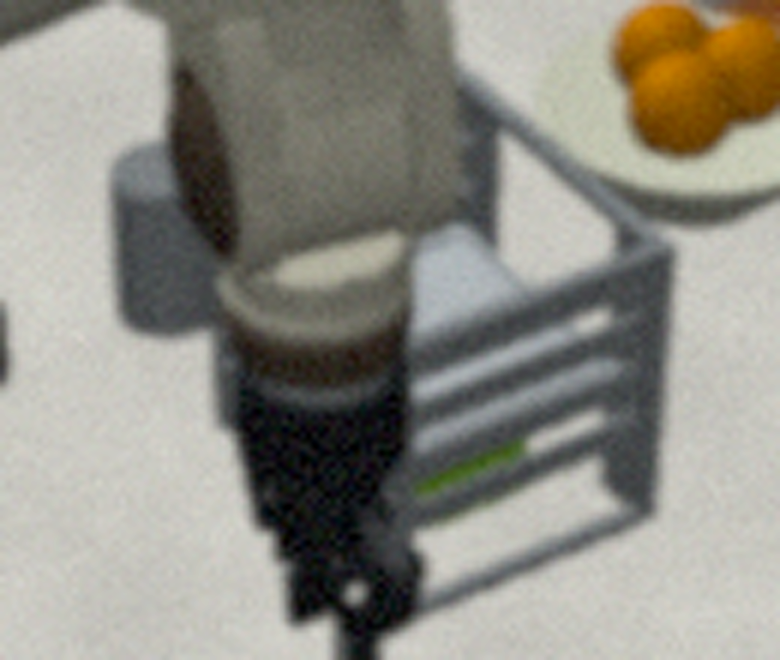

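View pics/t14_c.png

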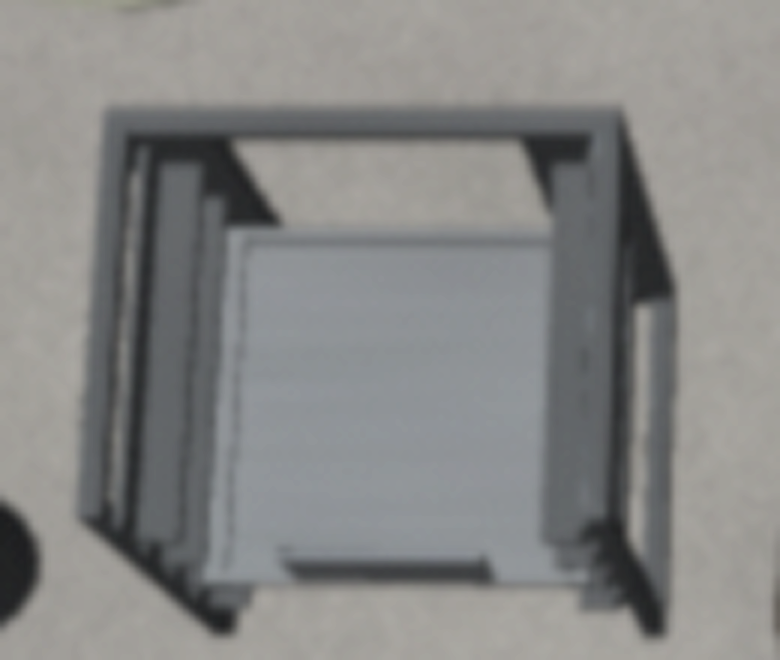

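View pics/t14.png

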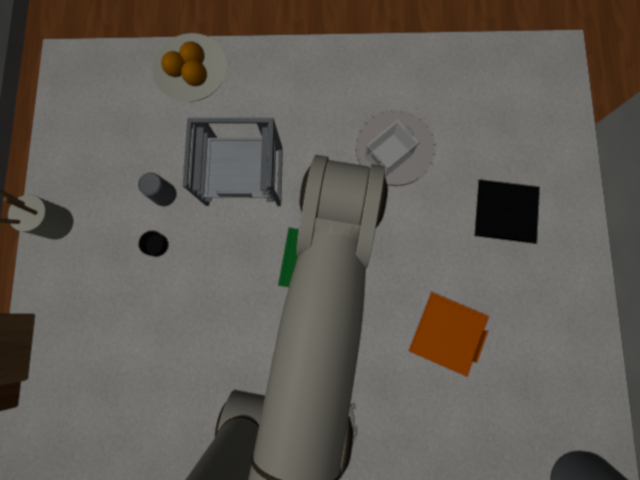

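Emit:
servo_tool --motion '[[[0,-40,0,0,0,0],[0,-40,0,0,0,0],[0,-40,0,0,0,0],[0,-40,0,0,0,0],[0,0,0,0,0,0]]]'

```text
time: 22.85
ee_pos: [0.4481, -0.2459, 0.2123]
tcp_rot: [-180.0, 0.3, 179.3]
wrist_force: [-0.7, 1.2, -0.7]
opening: 0.0402
```

```bash
python3 - <<'E'
from ov import *
shot('side','s15')
R=[.680,.1935,-.6];s=[.680,.1935,-.6,.096]
crop('s15',260,120,130,110,6);ov('s15',R,s,260,120,130,110,6)
E
```

```text
(no output)
```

View pics/s15_c.png

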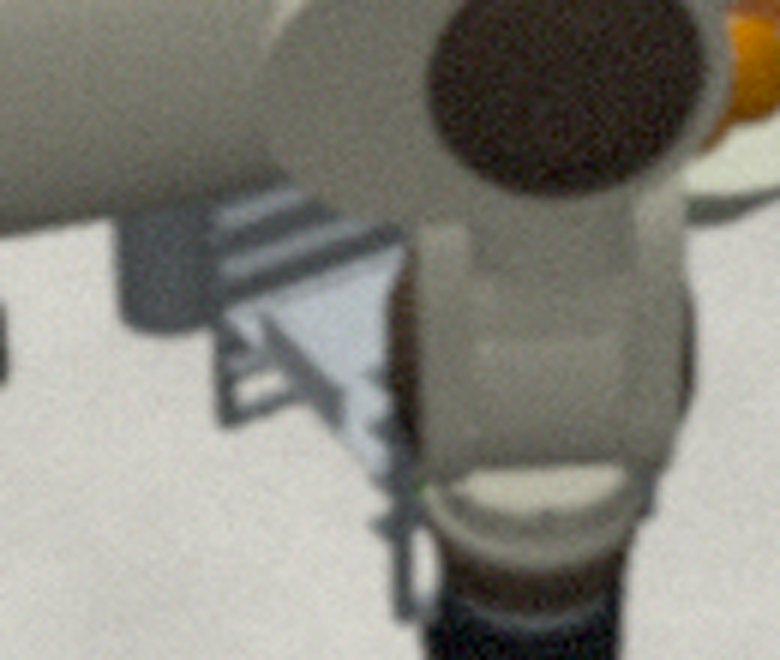

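View pics/s15_o.png

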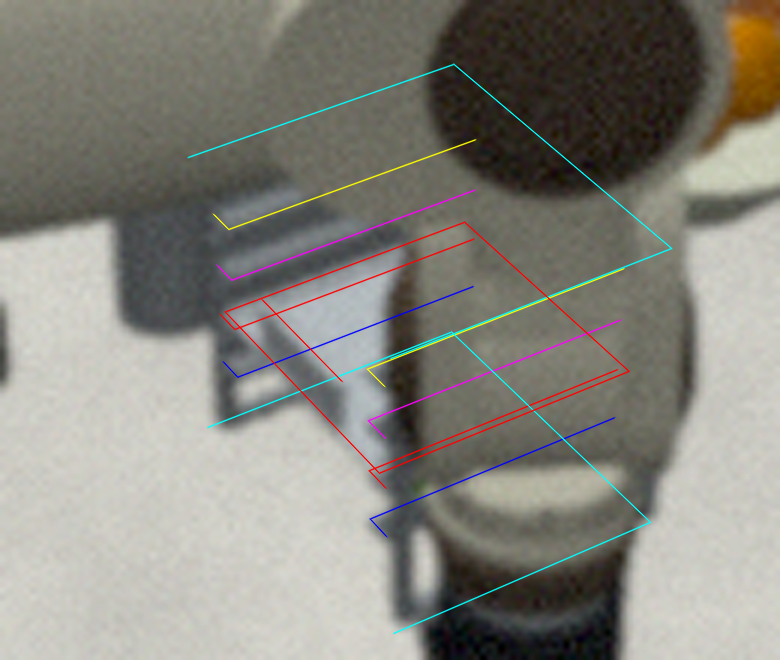

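```bash
python3 -c "
from workcell import bot
print(bot.job_done());print(bot.get_obs()['time'])"
```

```text
the job is handed in; nothing more can be done
None
the job is handed in; nothing more can be done
```

The job is handed in at about 23 s. The snack box is under the sheet, but about 6 mm deeper than the rack's true middle.

- **Box:** I pushed the lime snack box along the bench with the finger sides and squared it up. It was neither lifted nor tipped. The top camera put it at (0.687, 0.191).
- **Sheet:** I took the bare sheet by its lip and started it on the second rail pair, with ledges 96 mm above the bench; the lowest pair at 60 mm does not clear the 78 mm box. I let go with it about 65% in. Then I pushed it home with the fingers against the lip.
- **Home check:** At home, a further 3 mm of commanded push moved it less than 1 mm while the force rose from about 10 N to 20 N. I took this as contact with the back stops.
- **Final views:** The sheet lies square on the second pair with its lip to the front. What shows of the box is where it was before the sheet went in. The cup, tumbler, container and look-alikes appear unmoved.

**What disagreed:** I first fitted the rack's origin at x = 0.686 by assuming its frame was centred on the rails. The ledge ends and the stop contact later put it at about 0.680, so the box is about 6 mm too far in, with no more than about 2 mm sideways error. I left it because the sheet above stops the gripper from reaching behind the box.

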